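Cure glued lenses under the fume fan

TASK

Turn the fume extractor on by sliding its grip level with the pointer beside the track, then take the curing torch from its cradle and cure the lens of each white housing in the row, strictly one after another from left (+y) to right: hold the torch still for three seconds with its tip about 40 mm straight out from the lens, pointing square at it. Put the torch back home in its cradle and let go, then stand every housing upright on the floor of the white tray; only when all are in the tray, slide the fan all the way back to its off stop (the -y end). Do not disturb the other things on the bench.

Things in the scene. Friction and masses are not known exactly. Their poses are not given: they have to be found in the camera images.
- housing_1: white plastic wedge housing, 60 (x) x 40 (y) x 50 mm tall, 90 g, loose, at the leftmost place (largest y) in the row; may be absent. Origin: centre of its underside, z up. Its 45 degree face looks to its -x (towards the robot), from x=-28, z=14 to x=8, z=50; behind it (x=8 to 30) the top is flat. Grip the flat sides y=+-20, about 8 mm to +x of the origin
- lens_1 (a point): centre of the dark round lens, 22 mm across, glued into the sloping face of housing_1; at x=-11.4, y=0, z=33.4 mm in the housing's frame. Its z axis points straight out of the face (45 degrees up, towards the housing's -x)
- housing_2: white plastic wedge housing, 60 (x) x 40 (y) x 50 mm tall, 90 g, loose, at the second from the left in the row; may be absent. Origin: centre of its underside, z up. Its 45 degree face looks to its -x (towards the robot), from x=-28, z=14 to x=8, z=50; behind it (x=8 to 30) the top is flat. Grip the flat sides y=+-20, about 8 mm to +x of the origin
- lens_2 (a point): centre of the dark round lens, 22 mm across, glued into the sloping face of housing_2; at x=-11.4, y=0, z=33.4 mm in the housing's frame. Its z axis points straight out of the face (45 degrees up, towards the housing's -x)
- housing_3: white plastic wedge housing, 60 (x) x 40 (y) x 50 mm tall, 90 g, loose, at the third from the left in the row; may be absent. Origin: centre of its underside, z up. Its 45 degree face looks to its -x (towards the robot), from x=-28, z=14 to x=8, z=50; behind it (x=8 to 30) the top is flat. Grip the flat sides y=+-20, about 8 mm to +x of the origin
- lens_3 (a point): centre of the dark round lens, 22 mm across, glued into the sloping face of housing_3; at x=-11.4, y=0, z=33.4 mm in the housing's frame. Its z axis points straight out of the face (45 degrees up, towards the housing's -x)
- housing_4: white plastic wedge housing, 60 (x) x 40 (y) x 50 mm tall, 90 g, loose, at the rightmost place (smallest y) in the row; may be absent. Origin: centre of its underside, z up. Its 45 degree face looks to its -x (towards the robot), from x=-28, z=14 to x=8, z=50; behind it (x=8 to 30) the top is flat. Grip the flat sides y=+-20, about 8 mm to +x of the origin
- lens_4 (a point): centre of the dark round lens, 22 mm across, glued into the sloping face of housing_4; at x=-11.4, y=0, z=33.4 mm in the housing's frame. Its z axis points straight out of the face (45 degrees up, towards the housing's -x)
- torch: cordless torch, 150 g, loose: square body 26 x 26 mm, grey and black, with a round aluminium nose 18 mm across; 135 mm long. Rests in the cradle nosed 45 degrees down. Origin: on its axis, 87.5 mm behind the tip, near its balance point. The light shines along its (x,-z)/sqrt2, so with its z upright it points 45 degrees down; grip the flat sides across its y at the origin, from straight above
- torch_nose (a point): tip of the torch where the light comes out; its z axis is the direction of the light
- torch_spot (a point): the focus point of the light: on the torch's axis, 40 mm ahead of the tip
- cradle: fixed steel cradle on a dark 130 x 75 x 10 mm base plate: a strip sloping 45 degrees (18 mm wide, under the torch's body), two low side cheeks 32.4 mm apart near its lower end and a stop plate for the torch's tip, open upwards. Origin at the centre of its underside, z up, torch's nose towards its +x
- cradle_rest (a point): where the torch's origin lies when it is home in the cradle, with the torch's axes along the cradle's; at x=-28, z=100 mm in the cradle's frame
- fan (a joint): fume fan's slider, m: 0 = off, at the stop at the track's -y (right-hand) end; 0.12 = the other end. It grows along the pointer's y axis. Stays where it is left (about 1.5 N to move). The grip rides on a fixed aluminium track 40 mm wide, 170 mm long, 14 mm high
- fan_top (a point): centre of the top of the slider's black grip (28 mm across the track, 20 mm along it, 40 mm tall, top 54.5 mm above the bench)
- pointer: small dark steel pointer fixed beside the track on its +x side: a 26 mm tall post 27 mm from the track's centre line, with a nib towards the track. Origin on the track's centre line, level with the nib, at bench height; y along the track, x across it, z up. The fan is on when the middle of the grip is level with it
- tray: fixed white open tray, outside 210 (x) x 190 (y) x 35 mm tall, walls and floor 5 mm; origin at the centre of its underside, z up
- phone: bystander: black phone lying flat, 150 x 72 x 9 mm, origin under its centre
- bottle: bystander: white bottle, 62 mm across, 170 mm tall, standing
- knife: bystander: craft knife lying flat, 150 mm long along its x, 9 mm thick
- pen: bystander: grey marker lying flat, 138 mm long along its x, 13 mm thick
- pliers: bystander: long-nose pliers lying flat, about 165 mm long along its x, 13 mm thick
- tape: bystander: paper tape roll lying flat, 60 mm across, 20 mm tall
- tool_cup: bystander: black cup with tools, 76 mm across, 100 mm tall, tools to about 185 mm
Things that resemble listed ones, but are neither listed nor needed, are in the scene too. Leave any blue, green or turquoise look-alike of the housing_1 alone.

How it is judged (in metres and radians):
On the way, in this order (a step that is already met when the one before it is completed fails the run):
1. the fan slider is level with the pointer (within 8 mm) (y of fan_top in the frame of pointer between -0.008 and 0.008 m), for 0.2 s.
2. the torch is held steady for two seconds with torch_spot on the lens of housing_1, square to it (distance between torch_spot and lens_1 below 0.014 m and angle between the z axis of torch_nose and the z axis of lens_1, either way round below 0.3 rad), for 2 s.
3. the torch is held steady for two seconds with torch_spot on the lens of housing_2, square to it (distance between torch_spot and lens_2 below 0.014 m and angle between the z axis of torch_nose and the z axis of lens_2, either way round below 0.3 rad), for 2 s.
4. the torch is held steady for two seconds with torch_spot on the lens of housing_3, square to it (distance between torch_spot and lens_3 below 0.014 m and angle between the z axis of torch_nose and the z axis of lens_3, either way round below 0.3 rad), for 2 s.
5. the torch is held steady for two seconds with torch_spot on the lens of housing_4, square to it (distance between torch_spot and lens_4 below 0.014 m and angle between the z axis of torch_nose and the z axis of lens_4, either way round below 0.3 rad), for 2 s.
6. the torch is home in its cradle and let go (distance between torch and cradle_rest below 0.012 m and angle between the z axis of torch and the z axis of cradle, either way round below 0.15 rad and angle between the x axis of torch and the x axis of cradle, either way round below 0.2 rad and contact force between the fingers and torch below 0.1 N), for 0.3 s.
7. with the fan still on, every housing stands upright on the tray's floor, let go (all of step 1 and x of housing_1 in the frame of tray between -0.095 and 0.095 m and y of housing_1 in the frame of tray between -0.085 and 0.085 m and z of housing_1 in the frame of tray between 0 and 0.012 m and angle between each of housing_1, housing_2, housing_3, housing_4's own z axis and vertical below 0.15 rad and linear speed of each of housing_1, housing_2, housing_3, housing_4 below 0.02 m/s and contact force between the fingers and housing_1 below 0.1 N and x of housing_2 in the frame of tray between -0.095 and 0.095 m and y of housing_2 in the frame of tray between -0.085 and 0.085 m and z of housing_2 in the frame of tray between 0 and 0.012 m and contact force between the fingers and housing_2 below 0.1 N and x of housing_3 in the frame of tray between -0.095 and 0.095 m and y of housing_3 in the frame of tray between -0.085 and 0.085 m and z of housing_3 in the frame of tray between 0 and 0.012 m and contact force between the fingers and housing_3 below 0.1 N and x of housing_4 in the frame of tray between -0.095 and 0.095 m and y of housing_4 in the frame of tray between -0.085 and 0.085 m and z of housing_4 in the frame of tray between 0 and 0.012 m and contact force between the fingers and housing_4 below 0.1 N), for 0.3 s.
At the end, for the whole second after the job is handed in: Every housing present stands upright (within 0.15 rad) at rest on the tray's floor, the torch lies in its cradle within 12 mm of its home place and its axes within 0.15 to 0.2 rad, and the fan slider is within 8 mm of its off stop; everything let go (all of step 6 and x of housing_1 in the frame of tray between -0.095 and 0.095 m and y of housing_1 in the frame of tray between -0.085 and 0.085 m and z of housing_1 in the frame of tray between 0 and 0.012 m and angle between each of housing_1, housing_2, housing_3, housing_4's own z axis and vertical below 0.15 rad and linear speed of each of housing_1, housing_2, housing_3, housing_4 below 0.02 m/s and contact force between the fingers and housing_1 below 0.1 N and x of housing_2 in the frame of tray between -0.095 and 0.095 m and y of housing_2 in the frame of tray between -0.085 and 0.085 m and z of housing_2 in the frame of tray between 0 and 0.012 m and contact force between the fingers and housing_2 below 0.1 N and x of housing_3 in the frame of tray between -0.095 and 0.095 m and y of housing_3 in the frame of tray between -0.085 and 0.085 m and z of housing_3 in the frame of tray between 0 and 0.012 m and contact force between the fingers and housing_3 below 0.1 N and x of housing_4 in the frame of tray between -0.095 and 0.095 m and y of housing_4 in the frame of tray between -0.085 and 0.085 m and z of housing_4 in the frame of tray between 0 and 0.012 m and contact force between the fingers and housing_4 below 0.1 N and value of joint fan below 0.008 m); the robot touches nothing.
It fails at once if the torch is out of its cradle while the fan slider is not level with the pointer (within 10 mm) (distance between torch and cradle_rest above 0.05 m and not (y of fan_top in the frame of pointer between -0.01 and 0.01 m)).
It fails at once if one of the bystanders is pushed more than 40 mm from its place (distance of any of phone, bottle, knife, pen, pliers, tape, tool_cup from where it was at the start of the episode above 0.04 m).
It fails at once if the bottle or the tool cup is tipped over (angle between any of bottle, tool_cup's own z axis and vertical above 0.5 rad).
Of housing_1, housing_2, housing_3, housing_4 only 3 to 4 are there at a start; the rules pass over those that are not, and their reading is None.
At some moment in a run one of housing_1, housing_2, housing_3, housing_4 may be knocked a few centimetres aside while the robot is not near it.
It also fails if it takes over 210 s, if anything falls off the work surface, if the arm or the gripper's body presses on something with over 40 N, if the wrist force passes 120 N, or if a joint passes its speed limit or range.

ROBOT

A 6-joint arm with a two-finger parallel gripper is mounted at the origin on the work surface. World frame = base frame: x ahead of the robot, y to its left, z up, the work surface at z = 0. Lengths are in mm, angles in degrees, forces in N, time in s.
With the tool pointing down it reaches from about 350 to 975 mm from the base axis. Payload 4.9 kg.
Tool frame: the origin (TCP) lies at the very end of the fingers, on their centre line; the grasp point (between the pads) lies 19 mm behind it (grasp_offset is the distance from the TCP to the grasp point, in mm); z points along the fingers, y is the line along which they close (so a half turn about z gives the same grasp; the last joint's range is limited). The gripper opens to 85 mm and grips with 20 to 120 N. Pads are 22 mm wide; open, the fingers measure 114 mm over their backs; the gripper's body (76 mm by 85 mm) begins 54 mm behind the grasp point. The pads swing forward as they close: fully open they stand 13 mm farther back than shut.
Start: joints at [69.844, 3.019, 92.412, -0, 84.569, -6.818], TCP at [144.18, 608.123, 231.304] pointing down, gripper open.
Joint ranges: [-172.51, 172.51], [-57.92, 126.97], [3.15, 148.05], [-58.71, 238.71], [5.1, 150.11], [-179.66, 179.66]. Speed limits (degrees/s): [147.25, 147.25, 180, 180, 180, 180].

INTERFACE

Orientations are given as a 3x3 rotation matrix whose columns are the frame's x, y, z axes.
In Python, from bench import * gives the robot as it stands.
- The arm moves only by the shell command python3 -m inch 'ROWS' [OPENING] [FORCE]. ROWS is JSON, a list that holds one entry, the list of rows, each a list of 6 numbers: the shift along the tool's x, y, z in mm, then the turn, a rotation vector about the tool's x, y, z in rad. A call has 1 to 5 rows; each row is the pose to reach, as a shift and turn from the pose commanded when the call began, along the tool's axes at that moment; what a row does not reach only later rows make up. A row lasts 1/10 s, in which the tool goes at most 50 mm and 8.59 degrees, less where a joint would pass 70% of its speed; a pose out of reach is approached as far as the arm can. A call with a gripper value outside its range is refused whole. OPENING is the opening, from -1 (shut) to 1 (fully open), set as the call begins (- or left out, the last holds). The fingers move at their own pace and stop on an object; FORCE is the grip in N (left out, the last holds). Time passes only in rows, so rows that repeat a pose let the fingers close. It gives the time, the measured TCP pose, the force, the opening and the grip force at its end, in the units of the state.
- state(): the state, without advancing time (a new reading comes with each control period).
- snapshot(name): name is "scene" or "top" or "wrist"; returns the picture (400x640x3 uint8, blue, green, red); there is no depth.
- camera_model(name): a dict with "vertical_fov" (degrees; the focal length in pixels is half the picture's height over the tangent of half this angle, whatever the lens; pixels are square), "cx", "cy" (the principal point, pixels), "R" (3x3) and "t" (3): a world point X has camera coordinates R X + t. Camera axes: x right, y down, z forward; pixel columns grow to the right and rows downward; lengths in mm; the calibration is good to about 2 mm. A picture is of the moment at which its call begins: read the wrist's pose just before it. camera_model takes no time and is no camera call; for the wrist camera it gives the pose at the moment of the call.
- sign_off(): hands the job in; it is judged then, once.
The state is a dict: "t": time; "joints": joint angles; "qvel": joint speeds; "joint_torque": joint torques, N m; "position": TCP position; "orientation": TCP orientation; "force": force on the tool from outside, world axes, zero at the start; "torque": the same for the moment, N m; "finger_gap": finger opening in mm; "grip_force": force on a finger pad.
Only numpy, scipy, OpenCV 4.12 (cv2) and the standard library are available. Lean on these libraries where they do the work, as an engineer would, in place of code of your own. Each camera call takes 0.05 s, during which the arm holds its last target. There are 200 camera calls.

## Working session

There is one attempt and no reset: what is moved stays moved. The work goes in short steps, Python scripts to look and compute and a shell command to move; the robot and the scene stay as the last step left them, time stands still between calls to the robot, and variables do not carry over. Pictures are saved under pics/ and viewed, at most 14 in all, crops included, and the job is handed in when it is done.

```bash
mkdir -p pics; ls; python3 - <<'E'
from bench import *
import cv2
s=state();print(s)
for n in("scene","top"):
    cv2.imwrite(f"pics/{n}0.png",snapshot(n));c=camera_model(n);print(n,c)
E
```

```text
pics
{'t': 0.0, 'joints': array([ 6.98417584e+01,  3.05716952e+00,  9.24941125e+01, -1.25310633e-04,
        8.45683402e+01, -6.82053967e+00]), 'qvel': array([-0.03241424,  0.05198932, -0.05705821, -0.04255716, -0.10478128,
        0.05054191]), 'joint_torque': array([-3.02253262e-03, -3.93700111e+01, -3.70169699e+01, -3.91071553e-04,
        7.39225798e-03,  2.38293080e-05]), 'position': array([143.985552  , 607.53468673, 230.04292261]), 'orientation': array([[-9.73027244e-01,  2.30689113e-01, -7.17441640e-04],
       [ 2.30690098e-01,  9.73025300e-01, -1.96066146e-03],
       [ 2.45785614e-04, -2.07328370e-03, -9.99997821e-01]]), 'force': array([ 0.0457436 , -0.45017032, -0.43988097]), 'torque': array([ 0.01015834, -0.04492052, -0.03647789]), 'grip_force': 0.0, 'finger_gap': 85.13935456030285}
scene {'vertical_fov': 55.76318409348635, 'cx': 313.57513212893184, 'cy': 203.4582703040461, 'R': array([[ 7.92795804e-01,  6.09487169e-01,  4.52450650e-04],
       [ 3.81700920e-01, -4.95921821e-01, -7.79978176e-01],
       [-4.75162310e-01,  6.18536126e-01, -6.25806552e-01]]), 't': array([-445.67875233, -127.11902473, 1186.51520818])}
top {'vertical_fov': 44.24499421709269, 'cx': 320.48790849912166, 'cy': 194.48817446712974, 'R': array([[ 0.02437017, -0.99948333, -0.02095649],
       [-0.9841421 , -0.02030133, -0.17621632],
       [ 0.17569983,  0.02491859, -0.98412836]]), 't': array([  13.75247626,  555.09038985, 1089.28337969])}
```

View pics/scene0.png

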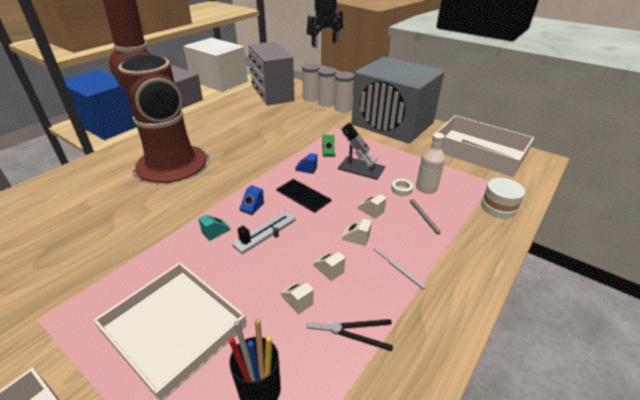

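View pics/top0.png

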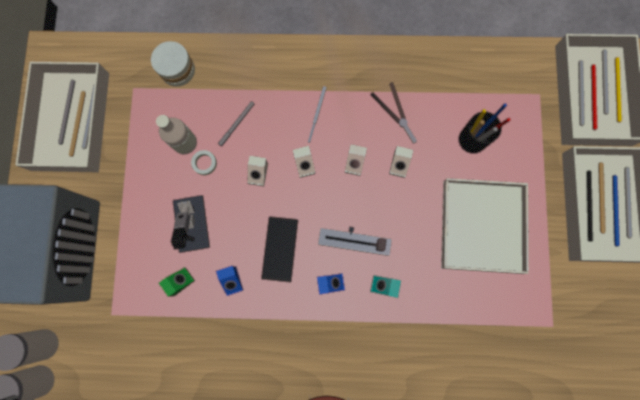

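The scene shows four white housings: top view (257,171), (305,161), (355,160) and (401,162). The fan grip is at (381,243), the pointer at (351,230), the cradle and torch at (190,223), and the tray at (486,226). The coloured wedges are decoys.

```bash
cat > h.py <<'E'
from bench import *
import numpy as np, cv2
from scipy.spatial.transform import Rotation as Ro
def K(c): f=200/np.tan(np.radians(c["vertical_fov"])/2); return np.array([[f,0,c["cx"]],[0,f,c["cy"]],[0,0,1]])
def back(c,uv,z):
    R,t=np.array(c["R"]),np.array(c["t"]); C=-R.T@t
    d=R.T@np.linalg.inv(K(c))@np.array([uv[0],uv[1],1.]); return C+d*(z-C[2])/d[2]
def proj(c,X):
    p=K(c)@(np.array(c["R"])@np.array(X,float)+np.array(c["t"])); return p[:2]/p[2]
def goto(P,Rm=None):
    "tool-frame shift/turn from measured pose to the target"
    s=state();R=s["orientation"];d=R.T@(np.array(P)-s["position"])
    r=np.zeros(3) if Rm is None else Ro.from_matrix(R.T@np.array(Rm)).as_rotvec()
    print("t",s["t"],"shift",d.round(1),"turn",r.round(4))
DOWN=np.array([[-1,0,0],[0,1,0],[0,0,-1.]])
E
python3 - <<'E'
from h import *
c=camera_model("top")
for n,uv,z in [("h1",(257,174),33),("h2",(306,166),33),("h3",(354,160),33),("h4",(400,169),33),("grip",(381,243),54),("ptr",(351,230),26),("cradle",(190,223),10),("tray",(486,226),35),("trk0",(320,240),14),("trk1",(390,243),14)]: print(n,back(c,uv,z).round())
w=camera_model("wrist");R=w["R"];C=-R.T@w["t"];s=state();print("wristcam in tool",(s["orientation"].T@(C-s["position"])).round(1),(s["orientation"].T@R.T).round(3),w["vertical_fov"])
goto([500,100,400],DOWN)
E
```

```text
h1 [604. 179.  33.]
h2 [626.  63.  33.]
h3 [642. -51.  33.]
h4 [ 623. -160.   33.]
grip [ 445. -113.   54.]
ptr [476. -46.  26.]
cradle [486. 337.  10.]
tray [ 491. -356.   35.]
trk0 [452.  26.  14.]
trk1 [ 449. -138.   14.]
wristcam in tool [  65.4   -0.6 -141.8] [[-0.    -0.967 -0.257]
 [ 1.    -0.    -0.   ]
 [ 0.    -0.257  0.967]] 62.3834471915369
t 0.1 shift [-463.5 -412.1 -169.2] turn [-0.0018 -0.0004 -0.2327]
```

```bash
python3 -m inch '[[[0,0,-14,0,0,-0.117],[0,0,-28,0,0,-0.233],[0,0,-42,0,0,-0.233],[0,0,-56,0,0,-0.233],[0,0,-70,0,0,-0.233]]]' 1
python3 -m inch '[[[-32,-30,0,0,0,0],[-64,-60,0,0,0,0],[-96,-90,0,0,0,0],[-128,-120,0,0,0,0],[-160,-150,0,0,0,0]]]' >/dev/null
python3 -m inch '[[[-32,-32,0,0,0,0],[-64,-64,0,0,0,0],[-96,-96,0,0,0,0],[-128,-128,0,0,0,0],[-160,-160,0,0,0,0]]]'
python3 -m inch '[[[0,0,0,0,0,0],[0,0,0,0,0,0],[0,0,0,0,0,0]]]'
python3 - <<'E'
from h import *
s=state();print(s["orientation"].round(4));c=camera_model("wrist");im=snapshot("wrist");cv2.imwrite("pics/w1.png",im)
import pickle;pickle.dump(c,open("w1.pkl","wb"))
E
python3 -m inch '[[[0,-45,0,0,0,0],[0,-90,0,0,0,0],[0,-135,0,0,0,0],[0,-180,0,0,0,0],[0,-225,0,0,0,0]]]' >/dev/null
python3 -m inch '[[[0,-45,0,0,0,0],[0,-90,0,0,0,0],[0,-135,0,0,0,0],[0,-180,0,0,0,0],[0,-225,0,0,0,0]]]' >/dev/null
python3 -m inch '[[[0,0,0,0,0,0],[0,0,0,0,0,0],[0,0,0,0,0,0]]]'
python3 - <<'E'
from h import *
c=camera_model("wrist");im=snapshot("wrist");cv2.imwrite("pics/w2.png",im)
import pickle;pickle.dump(c,open("w2.pkl","wb"))
E
```

```text
t: 0.6
position: [144.2, 608.0, 302.2]
orientation: [[-1.0, 0.001, -0.0], [0.001, 1.0, -0.0], [0.0, -0.0, -1.0]]
force: [0.2, 0.3, 0.0]
finger_gap: 85.0
grip_force: 0.0
t: 1.6
position: [465.4, 296.7, 302.2]
orientation: [[-1.0, 0.001, 0.001], [0.001, 1.0, 0.001], [-0.001, 0.001, -1.0]]
force: [0.2, 0.2, 0.7]
finger_gap: 85.7
grip_force: 0.0
t: 1.9
position: [463.8, 298.8, 301.6]
orientation: [[-1.0, -0.001, -0.0], [-0.001, 1.0, 0.0], [0.0, 0.0, -1.0]]
force: [-0.1, -0.9, 1.3]
finger_gap: 85.3
grip_force: 0.0
[[-1.e+00 -5.e-04 -1.e-04]
 [-5.e-04  1.e+00  4.e-04]
 [ 1.e-04  4.e-04 -1.e+00]]
t: 3.25
position: [464.6, -150.2, 301.4]
orientation: [[-1.0, -0.002, 0.0], [-0.002, 1.0, 0.0], [-0.0, 0.0, -1.0]]
force: [0.1, -0.5, 0.1]
finger_gap: 85.4
grip_force: 0.0
```

View pics/w1.png

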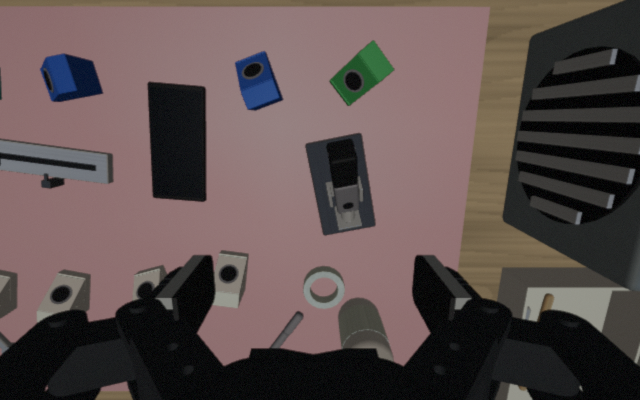

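View pics/w2.png

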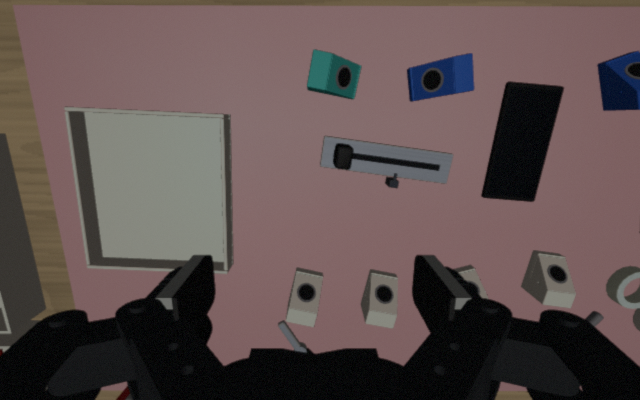

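w1 shows the cradle plate corners near (306,143), (359,133), (375,226) and (326,236). w2 shows the slider grip at (343,157), the pointer at (392,181), and the lenses at (306,292), (384,293) and (558,273), with one partly hidden. I'll take a clear view of the row and enlarged crops.

```bash
python3 -m inch '[[[-22,32,0,0,0,0],[-44,64,0,0,0,0],[-66,96,0,0,0,0],[-88,128,0,0,0,0],[-110,160,0,0,0,0]]]' >/dev/null
python3 -m inch '[[[0,0,0,0,0,0],[0,0,0,0,0,0],[0,0,0,0,0,0]]]'
python3 - <<'E'
from h import *
import pickle
c=camera_model("wrist");im=snapshot("wrist");cv2.imwrite("pics/w3.png",im)
pickle.dump(c,open("w3.pkl","wb"))
b=lambda i:np.clip(i.astype(float)*1.6,0,255).astype(np.uint8)
r=lambda i,k:cv2.resize(b(i),None,fx=k,fy=k,interpolation=cv2.INTER_CUBIC)
w1=cv2.imread("pics/w1.png");w2=cv2.imread("pics/w2.png")
A=np.zeros((580,800,3),np.uint8)
x=r(im[180:250,150:470],2.5);print(x.shape);A[:175,:800]=x
x=r(w2[125:195,310:460],2.6);A[180:180+x.shape[0],:x.shape[1]]=x
x=r(w1[125:245,295:385],3.3);A[180:180+x.shape[0],450:450+x.shape[1]]=x
cv2.imwrite("pics/comp.png",A);cv2.imwrite("pics/w3b.png",b(im))
E
```

```text
t: 4.1
position: [573.9, 8.7, 301.4]
orientation: [[-1.0, -0.001, -0.0], [-0.001, 1.0, -0.0], [0.0, -0.0, -1.0]]
force: [0.2, -0.0, 0.1]
finger_gap: 85.7
grip_force: 0.0
(175, 800, 3)
```

View pics/comp.png

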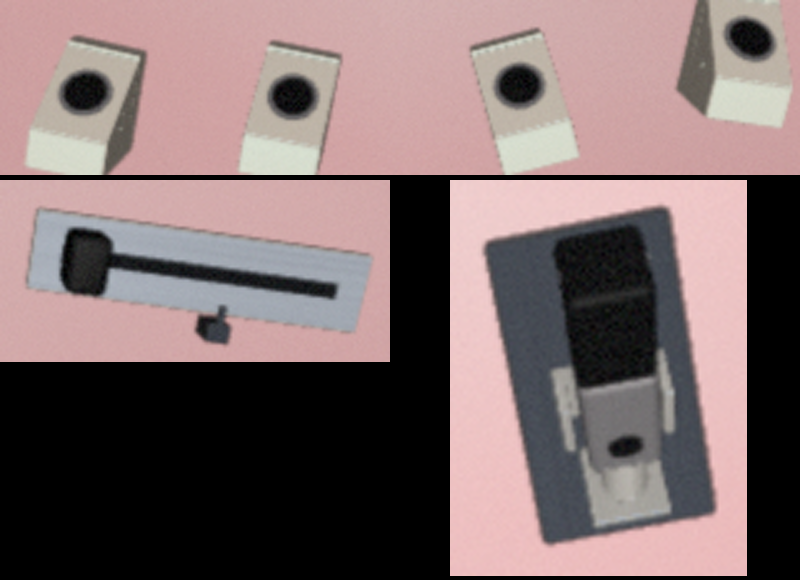

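The composite is clear: four housings with lenses, the track and pointer, and the cradle plate corners. Next I fit the poses.

```bash
cat >> h.py <<'E'
from scipy.optimize import minimize
HV=np.array([[x,y,z] for y in(-20,20) for x,z in((-30,0),(30,0),(30,50),(8,50),(-28,14),(-30,14))],float)
def Rz(a): c,s=np.cos(a),np.sin(a); return np.array([[c,-s,0],[s,c,0],[0,0,1]])
def hmask(im):
    i=cv2.GaussianBlur(im,(3,3),0).astype(float); return ((i[...,1]/(i[...,2]+1)>0.85)|(i[...,2]<35)).astype(np.uint8)
def fit(c,im,x,y,a=0.,V=HV,z0=0):
    m=hmask(im); S=4
    p=np.array([proj(c,v) for v in V@Rz(a).T+[x,y,z0]]).mean(0).astype(int)
    u0,v0=max(p[0]-60,0),max(p[1]-60,0); m=m[v0:v0+120,u0:u0+120]
    n,l,st,ce=cv2.connectedComponentsWithStats(m); k=min((k for k in range(1,n) if st[k][4]>300),key=lambda k:np.hypot(*(ce[k]-p+[u0,v0])))
    cs,_=cv2.findContours((l==k).astype(np.uint8),0,1); mm=np.zeros(m.shape,np.uint8); cv2.drawContours(mm,cs,-1,1,-1)
    M=cv2.resize(mm,None,fx=S,fy=S,interpolation=0)
    def cost(q):
        P=np.array([proj(c,v) for v in V@Rz(q[2]/20).T+[q[0],q[1],z0]])-[u0,v0]
        H=cv2.convexHull(((P+.5)*S*16).astype(np.int32)); r=np.zeros_like(M); cv2.fillConvexPoly(r,H,1,shift=4)
        return 1-(r&M).sum()/(r|M).sum()
    q0=min(([x+dx,y+dy,a*20+da] for dx in(-12,0,12) for dy in(-12,0,12) for da in(-8,-4,0,4,8)),key=cost)
    r=minimize(cost,q0,method="Nelder-Mead",options=dict(initial_simplex=np.array(q0)+np.array([[0,0,0],[6,0,0],[0,6,0],[0,0,4]]),xatol=.05,fatol=1e-5))
    return np.array([r.x[0],r.x[1],np.degrees(r.x[2]/20),r.fun])
def lens(c,im,x,y,a):
    "dark lens blob near expected place, back-projected to z=33.4"
    p=proj(c,np.array([-11.4,0,33.4])@Rz(a).T+[x,y,0]).astype(int); w=im[p[1]-16:p[1]+17,p[0]-16:p[0]+17].max(2)
    n,l,st,ce=cv2.connectedComponentsWithStats((w<60).astype(np.uint8)); k=1+np.argmax(st[1:,4]); return back(c,ce[k]+p-16,33.4),st[k][4]
E
python3 - <<'E'
from h import *
import pickle
w1,w2,c=[pickle.load(open(f"w{i}.pkl","rb")) for i in(1,2,3)]
im=cv2.imread("pics/w3.png");G=200
for x,y in((615,179),(640,63),(650,-51),(637,-160)):
    q=fit(c,im,x,y);L=lens(c,im,q[0],q[1],np.radians(q[2]))
    print(q.round(3),"lens",L[0].round(1),L[1],"model",(Rz(np.radians(q[2]))@[-11.4,0,33.4]+[q[0],q[1],0]).round(1))
P=np.array([back(w1,p,10) for p in((306.2,144.1),(361.1,133.5),(375.3,225.6),(323.8,235.3))]);print(P.round(1),np.linalg.norm(P-np.roll(P,1,0),axis=1),P.mean(0))
P=np.array([back(w2,p,14) for p in((324.2,135.8),(452.7,153.8),(446.5,183.5),(320.4,166.5))]);print(P.round(1),np.linalg.norm(P-np.roll(P,1,0),axis=1),P.mean(0))
for z in(0,26):print("ptr",back(w2,(393,181),z),back(w2,(395.4,174.2),z))
print("grip",back(w2,(310+85/2.6,125+(258-180)/2.6),54.5))
t=camera_model("top")
P=np.array([back(t,p,35) for p in((445,181),(527,180),(527,272),(444,270))]);print(P.round(1),np.linalg.norm(P-np.roll(P,1,0),axis=1),P.mean(0))
P=np.array([back(w2,p,35) for p in((66,108),(230,114),(229,272),(87,269))]);print(P.round(1),np.linalg.norm(P-np.roll(P,1,0),axis=1),P.mean(0))
E
```

```text
[ 6.13467e+02  1.80559e+02 -8.99000e+00  5.60000e-02] lens [602.8 181.6  33.4] 220 model [602.2 182.3  33.4]
[6.3832e+02 6.7948e+01 1.5939e+01 3.4000e-02] lens [627.7  65.1  33.4] 229 model [627.4  64.8  33.4]
[ 6.44783e+02 -5.46520e+01 -1.23050e+01  4.40000e-02] lens [634.  -52.2  33.4] 230 model [633.6 -52.2  33.4]
[ 6.42690e+02 -1.62762e+02 -1.57350e+01  7.10000e-02] lens [ 631.7 -159.5   33.4] 241 model [ 631.7 -159.7   33.4]
[[430.9 289.3  10. ]
 [417.5 359.8  10. ]
 [541.7 384.   10. ]
 [555.9 313.1  10. ]] [127.27690101  71.78323934 126.60570019  72.34318281] [486.49284447 336.55924042  10.        ]
[[ 421.  -136.7   14. ]
 [ 443.4   29.4   14. ]
 [ 482.4   25.5   14. ]
 [ 460.2 -141.3   14. ]] [ 39.46708191 167.6124725   39.1720156  168.22802551] [451.72952663 -55.79753639  14.        ]
ptr [481.77664312 -41.98025462   0.        ] [472.42933038 -39.32931257   0.        ]
ptr [476.91921299 -48.37309214  26.        ] [468.12026102 -45.8776678   26.        ]
grip [ 440.86051965 -116.2195549    54.5       ]
[[ 595.3 -264.4   35. ]
 [ 601.5 -454.9   35. ]
 [ 388.9 -444.5   35. ]
 [ 388.9 -258.    35. ]] [206.50960777 190.65976289 212.88755991 186.54331106] [ 493.67713794 -355.45833813   35.        ]
[[ 388.3 -443.7   35. ]
 [ 394.7 -249.9   35. ]
 [ 600.4 -264.1   35. ]
 [ 596.3 -455.    35. ]] [208.31795568 193.98471153 206.12711411 190.95358517] [ 494.91134306 -353.17104327   35.        ]
```

```bash
python3 -m inch '[[[22,-11,30,0,0,0.05],[45,-23,60,0,0,0.1],[67,-34,90,0,0,0.133],[90,-46,120,0,0,0.133],[112,-57,151,0,0,0.133]]]' >/dev/null
python3 -m inch '[[[0,0,0,0,0,0],[0,0,0,0,0,0],[0,0,0,0,0,0]]]'
python3 - <<'E'
from h import *
import pickle
c=camera_model("wrist");im=snapshot("wrist");cv2.imwrite("pics/w4.png",im)
pickle.dump(c,open("w4.pkl","wb"))
x=cv2.resize(im[110:250,200:400],None,fx=4,fy=4,interpolation=cv2.INTER_CUBIC)
cv2.imwrite("pics/w4c.png",np.clip(x.astype(float)*1.6,0,255).astype(np.uint8))
E
```

```text
t: 4.95
position: [464.1, -49.4, 152.8]
orientation: [[-0.991, 0.133, 0.004], [0.133, 0.991, -0.001], [-0.004, -0.0, -1.0]]
force: [0.1, 0.6, 0.8]
finger_gap: 85.3
grip_force: 0.0
```

View pics/w4c.png

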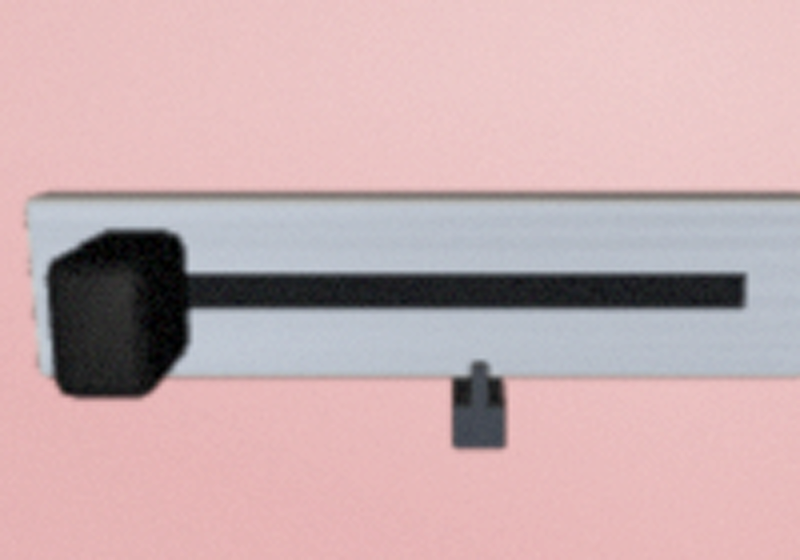

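The close-up shows the nib at pixel (319.8,203) and the grip's top centre at about (225,192).

```bash
python3 - <<'E'
from h import *
import pickle
c=pickle.load(open("w4.pkl","rb"));u=np.array([.133,.991,0]);v=np.array([.991,-.133,0])
for n,p,z in(("nib",(319.8,200),24),("post",(319.8,216),26),("grip",(200+100/4,110+328/4),54.5)):
    P=back(c,p,z);d=P-[451.7,-55.8,0];print(n,P.round(1),"s",(d@u).round(1),"across",(d@v).round(1))
goto([444-.0,-115.5,33],None)
E
```

```text
nib [466.7 -44.8  24. ] s 12.9 across 13.4
post [480.1 -46.6  26. ] s 12.9 across 26.9
grip [ 443.6 -113.5   54.5] s -58.2 across -0.4
t 5.0 shift [ 12.  -68.3 120. ] turn [0. 0. 0.]
```

```bash
python3 -m inch '[[[6,-33,0,0,0,0],[12,-67,20,0,0,0],[12,-67,50,0,0,0],[12,-67,90,0,0,0],[12,-67,120,0,0,0]]]' >/dev/null
python3 -m inch '[[[0,0,0,0,0,0],[0,0,0,0,0,0]]]'
python3 -m inch '[[[0,0,0,0,0,0],[0,0,0,0,0,0],[0,0,0,0,0,0],[0,0,0,0,0,0],[0,0,0,0,0,0]]]' -1 25 >/dev/null
python3 -m inch '[[[0,0,0,0,0,0],[0,0,0,0,0,0],[0,0,0,0,0,0],[0,0,0,0,0,0],[0,0,0,0,0,0]]]'
python3 - <<'E'
from h import *
p=[451.7+.133*12.9,-55.8+.991*12.9,33]
goto(p)
E
```

```text
t: 5.7
position: [443.0, -114.0, 31.8]
orientation: [[-0.991, 0.132, 0.001], [0.132, 0.991, -0.001], [-0.001, -0.0, -1.0]]
force: [0.2, 0.1, -0.5]
finger_gap: 85.2
grip_force: 0.0
t: 6.7
position: [441.9, -113.8, 31.0]
orientation: [[-0.991, 0.132, 0.0], [0.132, 0.991, -0.0], [-0.001, -0.0, -1.0]]
force: [-1.4, 0.5, 6.5]
finger_gap: 19.1
grip_force: 29.7
t 6.7 shift [-2.  71.7 -2. ] turn [0. 0. 0.]
```

```bash
python3 -m inch '[[[0,10,0,0,0,0],[0,22,0,0,0,0],[0,34,0,0,0,0],[0,46,0,0,0,0],[0,56,0,0,0,0]]]' >/dev/null
python3 -m inch '[[[0,8,0,0,0,0],[0,14,0,0,0,0],[0,16,0,0,0,0],[0,16,0,0,0,0],[0,16,0,0,0,0]]]'
python3 - <<'E'
from h import *
goto([451.7+.133*12.9,-55.8+.991*12.9,33])
E
```

```text
t: 7.7
position: [451.7, -41.9, 31.0]
orientation: [[-0.991, 0.132, 0.001], [0.132, 0.991, 0.0], [-0.001, 0.0, -1.0]]
force: [-1.3, 0.8, 5.7]
finger_gap: 19.5
grip_force: 29.8
t 7.7 shift [-1.9 -0.8 -2. ] turn [0. 0. 0.]
```

Within 1 mm. Now I open, rise and check with a picture.

```bash
python3 -m inch '[[[0,-1,0,0,0,0],[0,-1,0,0,0,0],[0,-1,0,0,0,0],[0,-1,0,0,0,0],[0,-1,0,0,0,0]]]' 1
python3 -m inch '[[[0,0,-20,0,0,0],[0,0,-50,0,0,0],[0,0,-80,0,0,0],[0,0,-120,0,0,0],[0,0,-120,0,0,0]]]'
python3 - <<'E'
from h import *
import pickle
c=camera_model("wrist");im=snapshot("wrist");cv2.imwrite("pics/w5.png",im)
pickle.dump(c,open("w5.pkl","wb"))
x=cv2.resize(im[110:250,220:420],None,fx=3,fy=3,interpolation=cv2.INTER_CUBIC)
cv2.imwrite("pics/w5c.png",np.clip(x.astype(float)*1.6,0,255).astype(np.uint8))
E
```

```text
t: 8.2
position: [450.8, -43.2, 30.1]
orientation: [[-0.991, 0.132, -0.0], [0.132, 0.991, 0.0], [0.0, 0.0, -1.0]]
force: [0.1, -1.0, -0.1]
finger_gap: 85.7
grip_force: 0.0
t: 8.7
position: [454.7, -44.2, 156.9]
orientation: [[-0.991, 0.132, 0.011], [0.132, 0.991, -0.003], [-0.012, -0.001, -1.0]]
force: [1.8, -0.7, 0.0]
finger_gap: 85.5
grip_force: 0.0
```

View pics/w5c.png

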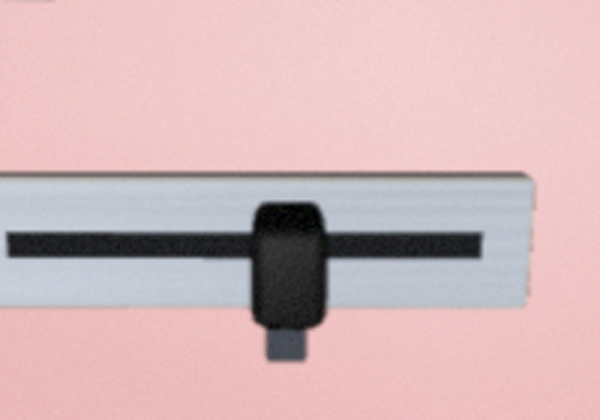

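The grip's centre and the pointer post line up within about 1 mm. Now the cradle and torch, refining the plate fit first.

```bash
python3 - <<'E'
from h import *
import pickle
c=pickle.load(open("w1.pkl","rb"));im=cv2.imread("pics/w1.png")
V=np.array([[x,y,z] for x in(-65,65) for y in(-37.5,37.5) for z in(0,10)],float)
q=fit(c,im,486.5,336.6,np.radians(11),V);print(q)
print("rest",(Rz(np.radians(q[2]))@[-28,0,100]+[q[0],q[1],0]).round(1))
a=np.radians(11);goto([459,331,230],Rz(a)@DOWN)
E
```

```text
[4.86061861e+02 3.35154285e+02 1.11803799e+01 1.35753658e-01]
rest [458.6 329.7 100. ]
t 8.75 shift [ 43.4 372.2 -76.7] turn [-0.0021  0.0071 -0.3248]
```

```bash
python3 -m inch '[[[4,34,-25,0,0,-0.1],[8,72,-50,0,0,-0.2],[13,110,-76,0,0,-0.325],[18,148,-76,0,0,-0.325],[22,186,-76,0,0,-0.325]]]' 1
python3 -m inch '[[[0,0,0,0,0,0],[0,0,0,0,0,0]]]' >/dev/null
python3 - <<'E'
from h import *
goto([458.8,330.5,230],Rz(np.radians(11.1))@DOWN)
E
```

```text
t: 9.25
position: [453.6, 145.5, 226.2]
orientation: [[-0.982, -0.191, 0.001], [-0.191, 0.982, 0.0], [-0.001, -0.0, -1.0]]
force: [-0.4, 0.2, -0.1]
finger_gap: 85.4
grip_force: 0.0
t 9.45 shift [-41.6 181.4  -5.5] turn [-0.0003 -0.0028  0.0004]
```

```bash
python3 -m inch '[[[-9,37,0,0,0,0],[-17,73,0,0,0,0],[-25,109,0,0,0,0],[-33,145,0,0,0,0],[-41,181,0,0,0,0]]]' >/dev/null
python3 -m inch '[[[0,0,0,0,0,0],[0,0,0,0,0,0],[0,0,0,0,0,0]]]'
python3 - <<'E'
from h import *
import pickle
c=camera_model("wrist");im=snapshot("wrist");pickle.dump(c,open("w6.pkl","wb"))
cv2.imwrite("pics/w6.png",np.clip(im.astype(float)*1.7,0,255).astype(np.uint8))
goto([458.8,330.5,81],Rz(np.radians(11.1))@DOWN)
a=Rz(np.radians(11.1))
for p in((0,0,118),(-28,0,100),(65,37.5,10),(65,-37.5,10),(-65,-37.5,10),(-65,37.5,10)):print(p,proj(c,a@np.array(p,float)+[486.3,335.9,0]).round())
b=np.array([458.8,330.5,100])
for s,n in((-47.5,"rear"),(87.5,"tip")):
  for y in(-13,13):
    for h in(-13,13): print(n,proj(c,b+a@np.array([(s+h)/2**.5,y,(-s+h)/2**.5])).round())
E
```

```text
t: 10.25
position: [459.6, 327.9, 225.6]
orientation: [[-0.982, -0.189, -0.001], [-0.189, 0.982, -0.001], [0.001, -0.001, -1.0]]
force: [-0.7, -0.1, 0.1]
finger_gap: 84.9
grip_force: 0.0
t 10.3 shift [  0.3   2.8 144.9] turn [-0.0006 -0.0007 -0.0036]
(0, 0, 118) [317. 238.]
(-28, 0, 100) [317. 199.]
(65, 37.5, 10) [348. 258.]
(65, -37.5, 10) [284. 258.]
(-65, -37.5, 10) [281. 146.]
(-65, 37.5, 10) [351. 145.]
rear [299. 150.]
rear [299. 180.]
rear [335. 150.]
rear [337. 179.]
tip [304. 231.]
tip [304. 254.]
tip [328. 231.]
tip [329. 253.]
```

View pics/w6.png

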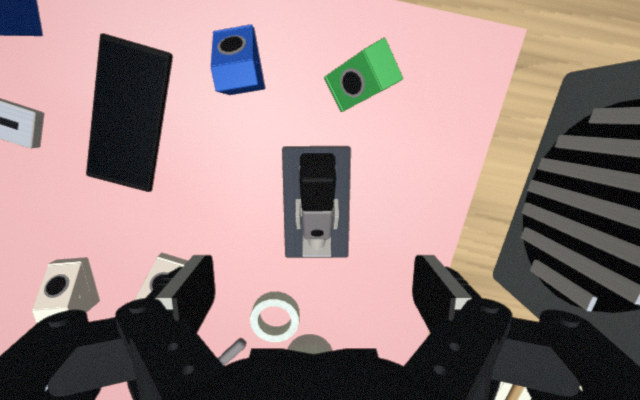

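The torch and plate match the predicted pixels within 1–2 px (plate corners (282,147), (350,147), (348,257)). Descending to grasp.

```bash
python3 -m inch '[[[0,1,35,0,0,0],[0,2,70,0,0,0],[0,2,105,0,0,0],[0,2,130,0,0,0],[0,2,145,0,0,0]]]' >/dev/null
python3 -m inch '[[[0,0,0,0,0,0],[0,0,0,0,0,0]]]'
python3 -m inch '[[[0,0,0,0,0,0],[0,0,0,0,0,0],[0,0,0,0,0,0],[0,0,0,0,0,0],[0,0,0,0,0,0]]]' -1 50 >/dev/null
python3 -m inch '[[[0,0,0,0,0,0],[0,0,0,0,0,0],[0,0,0,0,0,0],[0,0,0,0,0,0],[0,0,0,0,0,0]]]'
python3 - <<'E'
from h import *
goto([458.8,330.5,81],Rz(np.radians(11.1))@DOWN)
E
```

```text
t: 11.0
position: [459.9, 331.3, 82.4]
orientation: [[-0.982, -0.19, 0.001], [-0.19, 0.982, 0.001], [-0.001, 0.0, -1.0]]
force: [0.6, -0.3, -0.4]
finger_gap: 85.3
grip_force: 0.0
t: 12.0
position: [459.4, 331.7, 82.0]
orientation: [[-0.982, -0.191, 0.001], [-0.191, 0.982, 0.0], [-0.001, 0.0, -1.0]]
force: [-1.9, -0.7, 4.8]
finger_gap: 25.7
grip_force: 50.0
t 12.0 shift [ 0.8 -1.   1. ] turn [ 0.0001  0.0006 -0.0015]
```

Torch gripped (gap 25.7). Lifting it, then checking the housings again with the top camera.

```bash
python3 -m inch '[[[0,0,-10,0,0,0],[0,0,-30,0,0,0],[0,0,-60,0,0,0],[0,0,-90,0,0,0],[0,0,-120,0,0,0]]]' >/dev/null
python3 -m inch '[[[0,0,0,0,0,0],[0,0,0,0,0,0]]]'
cat > hs.py <<'E'
from h import *
H=[(613.5,180.6,-9),(638.3,67.9,15.9),(644.8,-54.7,-12.3),(642.7,-162.8,-15.7)]
E
cat > chk.py <<'E'
from hs import *
import sys
c=camera_model("top");i0=cv2.imread("pics/top0.png");i1=snapshot("top");cv2.imwrite("pics/topn.png",i1)
for k,(x,y,a) in enumerate(H):
    try: print(k+1,fit(c,i0,x,y,np.radians(a)).round(2),fit(c,i1,x,y,np.radians(a)).round(2))
    except Exception as e: print(k+1,e)
E
python3 chk.py
python3 - <<'E'
from hs import *
x,y,a=H[0];a=np.radians(a);L=Rz(a)@[-11.4,0,33.4]+[x,y,0]
T=L+Rz(a)@[-90.2,0,90.2]-[0,0,18];print("hold",T);goto(T,Rz(a)@DOWN)
E
```

```text
t: 12.7
position: [459.0, 331.5, 201.3]
orientation: [[-0.982, -0.191, 0.0], [-0.191, 0.982, 0.0], [-0.0, 0.0, -1.0]]
force: [-0.1, -0.9, -1.5]
finger_gap: 25.5
grip_force: 49.3
1 [ 6.1419e+02  1.8288e+02 -5.7900e+00  1.0000e-01] [ 6.1394e+02  1.8194e+02 -5.2000e+00  1.1000e-01]
2 [6.3909e+02 6.9130e+01 1.4620e+01 7.0000e-02] [6.3896e+02 6.9110e+01 1.5950e+01 7.0000e-02]
3 [ 6.4514e+02 -5.3560e+01 -1.2470e+01  9.0000e-02] [ 6.4496e+02 -5.3970e+01 -1.1640e+01  9.0000e-02]
4 [ 6.4274e+02 -1.6198e+02 -1.4790e+01  8.0000e-02] [ 6.4274e+02 -1.6190e+02 -1.4820e+01  8.0000e-02]
hold [513.1508646  196.49374165 105.6       ]
t 12.75 shift [ -28.4 -142.5   94.2] turn [-0.001  -0.0021  0.3493]
```

```bash
python3 -m inch '[[[-7,-35,0,0,0,0.1],[-14,-70,20,0,0,0.2],[-21,-105,45,0,0,0.3],[-28,-142,70,0,0,0.349],[-28,-142,94,0,0,0.349]]]' >/dev/null
python3 -m inch '[[[0,0,0,0,0,0],[0,0,0,0,0,0],[0,0,0,0,0,0]]]'
python3 - <<'E'
from hs import *
x,y,a=H[0];a=np.radians(a);L=Rz(a)@[-11.4,0,33.4]+[x,y,0]
T=L+Rz(a)@[-90.2,0,90.2]-[0,0,18];goto(T,Rz(a)@DOWN)
cc=camera_model("scene");i=snapshot("scene");p=proj(cc,L).astype(int);print(p)
x=cv2.resize(i[p[1]-75:p[1]+35,p[0]-90:p[0]+60],None,fx=4,fy=4,interpolation=cv2.INTER_CUBIC)
for X in(L,L+Rz(a)@[-28.3,0,28.3],L+Rz(a)@[-90.2,0,90.2]):
    u=(proj(cc,X)-p+[90,75])*4;cv2.circle(x,tuple(u.astype(int)),4,(0,255,0),1)
cv2.imwrite("pics/s1.png",x)
E
```

```text
t: 13.55
position: [513.9, 198.2, 108.1]
orientation: [[-0.988, 0.155, 0.001], [0.155, 0.988, 0.0], [-0.001, 0.001, -1.0]]
force: [0.6, 0.3, -1.7]
finger_gap: 25.7
grip_force: 49.8
t 13.55 shift [ 0.5 -1.8  2.5] turn [0.0005 0.001  0.0014]
[368 198]
```

View pics/s1.png

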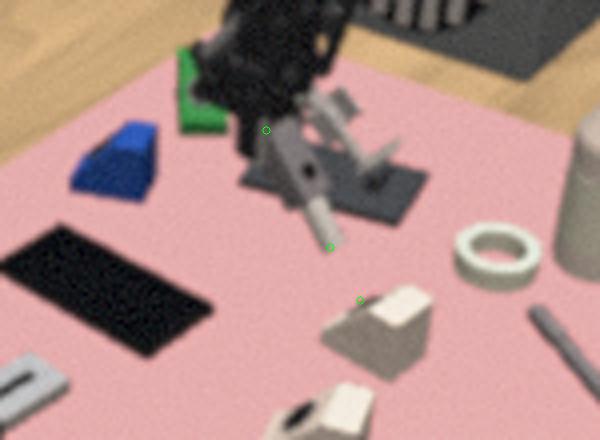

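The torch tip at (330,247) coincides with the predicted tip point, and its axis lines up with the lens. I trim the small error and hold.

```bash
python3 -m inch '[[[0,-2,2,0,0,0],[0,-2,2,0,0,0],[0,-2,2,0,0,0],[0,-2,2,0,0,0],[0,-2,2,0,0,0]]]' >/dev/null
python3 -m inch '[[[0,0,0,0,0,0],[0,0,0,0,0,0],[0,0,0,0,0,0],[0,0,0,0,0,0],[0,0,0,0,0,0]]]' >/dev/null
python3 -m inch '[[[0,0,0,0,0,0],[0,0,0,0,0,0],[0,0,0,0,0,0],[0,0,0,0,0,0],[0,0,0,0,0,0]]]' >/dev/null
python3 -m inch '[[[0,0,0,0,0,0],[0,0,0,0,0,0],[0,0,0,0,0,0],[0,0,0,0,0,0],[0,0,0,0,0,0]]]' >/dev/null
python3 -m inch '[[[0,0,0,0,0,0],[0,0,0,0,0,0],[0,0,0,0,0,0],[0,0,0,0,0,0],[0,0,0,0,0,0]]]' >/dev/null
python3 -m inch '[[[0,0,0,0,0,0],[0,0,0,0,0,0],[0,0,0,0,0,0],[0,0,0,0,0,0],[0,0,0,0,0,0]]]' >/dev/null
python3 -m inch '[[[0,0,0,0,0,0],[0,0,0,0,0,0],[0,0,0,0,0,0],[0,0,0,0,0,0],[0,0,0,0,0,0]]]'
python3 chk.py
cat > hold.py <<'E'
from hs import *
import sys
x,y,a=H[int(sys.argv[1])-1];a=np.radians(a);L=Rz(a)@[-11.4,0,33.4]+[x,y,0]
goto(L+Rz(a)@[-90.2,0,90.2]-[0,0,18],Rz(a)@DOWN)
E
python3 hold.py 1;python3 hold.py 2
```

```text
t: 17.1
position: [513.4, 195.5, 105.3]
orientation: [[-0.988, 0.156, 0.0], [0.156, 0.988, -0.0], [-0.0, -0.0, -1.0]]
force: [-1.5, -0.0, -1.3]
finger_gap: 25.4
grip_force: 49.8
1 [ 6.1419e+02  1.8288e+02 -5.7900e+00  1.0000e-01] [6.1165e+02 1.9031e+02 7.1200e+00 2.4000e-01]
2 [6.3909e+02 6.9130e+01 1.4620e+01 7.0000e-02] [6.3908e+02 6.9460e+01 1.4640e+01 7.0000e-02]
3 [ 6.4514e+02 -5.3560e+01 -1.2470e+01  9.0000e-02] [ 6.4511e+02 -5.4010e+01 -1.2270e+01  9.0000e-02]
4 [ 6.4274e+02 -1.6198e+02 -1.4790e+01  8.0000e-02] [ 6.4323e+02 -1.6210e+02 -1.5060e+01  8.0000e-02]
t 17.15 shift [ 0.4  1.  -0.3] turn [0.     0.     0.0003]
t 17.15 shift [ -51.1 -149.3   -0.3] turn [-0.      0.     -0.4343]
```

```bash
python3 -m inch '[[[0,0,-30,0,0,0],[-16,-45,-30,0,0,-0.11],[-33,-90,-30,0,0,-0.22],[-51,-130,-30,0,0,-0.33],[-51,-149,-20,0,0,-0.434]]]' >/dev/null
python3 -m inch '[[[0,0,10,0,0,0],[0,0,20,0,0,0],[0,0,20,0,0,0],[0,0,20,0,0,0]]]'
python3 chk.py; python3 hold.py 2
```

```text
t: 18.05
position: [540.1, 41.5, 104.8]
orientation: [[-0.962, -0.275, -0.001], [-0.275, 0.962, 0.0], [0.001, 0.001, -1.0]]
force: [-1.1, -0.6, -0.9]
finger_gap: 25.4
grip_force: 50.0
1 [ 6.1419e+02  1.8288e+02 -5.7900e+00  1.0000e-01] [ 6.1393e+02  1.8095e+02 -5.0600e+00  9.0000e-02]
2 [6.3909e+02 6.9130e+01 1.4620e+01 7.0000e-02] [626.3   55.9   -7.02   1.  ]
3 [ 6.4514e+02 -5.3560e+01 -1.2470e+01  9.0000e-02] [ 6.4512e+02 -5.1460e+01 -1.7150e+01  1.8000e-01]
4 [ 6.4274e+02 -1.6198e+02 -1.4790e+01  8.0000e-02] [ 6.4282e+02 -1.6216e+02 -1.3770e+01  8.0000e-02]
t 18.1 shift [ 0.3 -1.3 -0.2] turn [0.0001 0.0001 0.0008]
```

```bash
python3 -m inch '[[[0,-1,0,0,0,0],[0,-1,0,0,0,0],[0,-1,0,0,0,0],[0,-1,0,0,0,0],[0,-1,0,0,0,0]]]' >/dev/null
python3 -m inch '[[[0,0,0,0,0,0],[0,0,0,0,0,0],[0,0,0,0,0,0],[0,0,0,0,0,0],[0,0,0,0,0,0]]]' >/dev/null
python3 -m inch '[[[0,0,0,0,0,0],[0,0,0,0,0,0],[0,0,0,0,0,0],[0,0,0,0,0,0],[0,0,0,0,0,0]]]' >/dev/null
python3 -m inch '[[[0,0,0,0,0,0],[0,0,0,0,0,0],[0,0,0,0,0,0],[0,0,0,0,0,0],[0,0,0,0,0,0]]]' >/dev/null
python3 -m inch '[[[0,0,0,0,0,0],[0,0,0,0,0,0],[0,0,0,0,0,0],[0,0,0,0,0,0],[0,0,0,0,0,0]]]' >/dev/null
python3 -m inch '[[[0,0,0,0,0,0],[0,0,0,0,0,0],[0,0,0,0,0,0],[0,0,0,0,0,0],[0,0,0,0,0,0]]]' >/dev/null
python3 -m inch '[[[0,0,0,0,0,0],[0,0,0,0,0,0],[0,0,0,0,0,0],[0,0,0,0,0,0],[0,0,0,0,0,0]]]'
python3 - <<'E'
from hs import *
# scene-camera check of all housings (hand occlusion differs)
c=camera_model("scene");i0=cv2.imread("pics/scene0.png");i1=snapshot("scene");cv2.imwrite("pics/sc2.png",i1)
for k,(x,y,a) in enumerate(H): print(k+1,fit(c,i0,x,y,np.radians(a)).round(2),fit(c,i1,x,y,np.radians(a)).round(2))
E
python3 hold.py 2;python3 hold.py 3
```

```text
t: 21.6
position: [540.7, 39.4, 105.3]
orientation: [[-0.962, -0.274, -0.0], [-0.274, 0.962, 0.0], [0.0, 0.0, -1.0]]
force: [-0.5, -0.4, -1.3]
finger_gap: 25.3
grip_force: 50.0
1 [ 6.1173e+02  1.8406e+02 -2.1170e+01  1.7000e-01] [ 6.1081e+02  1.8511e+02 -2.0930e+01  1.7000e-01]
2 [6.3736e+02 7.0040e+01 1.9890e+01 1.8000e-01] [6.3761e+02 7.1100e+01 1.5870e+01 1.6000e-01]
3 [ 6.4334e+02 -5.2040e+01 -1.9890e+01  1.5000e-01] [ 6.4413e+02 -5.2300e+01 -2.0120e+01  1.5000e-01]
4 [ 6.4140e+02 -1.6043e+02 -2.0170e+01  1.4000e-01] [ 6.4159e+02 -1.6078e+02 -1.9460e+01  1.4000e-01]
t 21.65 shift [-0.   0.7 -0.3] turn [ 0.      0.0001 -0.0003]
t 21.65 shift [ 15.2 -70.9  -0.3] turn [0.000e+00 1.000e-04 4.918e-01]
```

```bash
python3 -m inch '[[[0,0,-30,0,0,0],[5,-20,-30,0,0,0.13],[10,-40,-30,0,0,0.26],[15,-60,-30,0,0,0.39],[15,-71,-20,0,0,0.492]]]' >/dev/null
python3 -m inch '[[[0,0,10,0,0,0],[0,0,20,0,0,0],[0,0,20,0,0,0],[0,0,20,0,0,0]]]'
cat > sc.py <<'E'
from hs import *
c=camera_model("scene");i1=snapshot("scene")
for k,(x,y,a) in enumerate(H): print(k+1,fit(c,i1,x,y,np.radians(a)).round(2))
E
python3 sc.py; python3 hold.py 3
```

```text
t: 22.55
position: [545.3, -32.3, 104.7]
orientation: [[-0.977, 0.211, -0.001], [0.211, 0.977, 0.0], [0.001, 0.0, -1.0]]
force: [-0.1, 0.2, -1.4]
finger_gap: 25.1
grip_force: 50.0
1 [ 6.1081e+02  1.8511e+02 -2.0930e+01  1.6000e-01]
2 [6.3705e+02 7.0940e+01 1.6460e+01 1.7000e-01]
3 [ 6.4338e+02 -5.2020e+01 -1.9940e+01  1.5000e-01]
4 [ 6.4168e+02 -1.6064e+02 -2.0260e+01  1.3000e-01]
t 22.6 shift [ 0.  -0.7 -0.3] turn [ 0.0001 -0.0001  0.0015]
```

```bash
python3 -m inch '[[[0,0,0,0,0,0],[0,0,0,0,0,0],[0,0,0,0,0,0],[0,0,0,0,0,0],[0,0,0,0,0,0]]]' >/dev/null
python3 -m inch '[[[0,0,0,0,0,0],[0,0,0,0,0,0],[0,0,0,0,0,0],[0,0,0,0,0,0],[0,0,0,0,0,0]]]' >/dev/null
python3 -m inch '[[[0,0,0,0,0,0],[0,0,0,0,0,0],[0,0,0,0,0,0],[0,0,0,0,0,0],[0,0,0,0,0,0]]]' >/dev/null
python3 -m inch '[[[0,0,0,0,0,0],[0,0,0,0,0,0],[0,0,0,0,0,0],[0,0,0,0,0,0],[0,0,0,0,0,0]]]' >/dev/null
python3 -m inch '[[[0,0,0,0,0,0],[0,0,0,0,0,0],[0,0,0,0,0,0],[0,0,0,0,0,0],[0,0,0,0,0,0]]]' >/dev/null
python3 -m inch '[[[0,0,0,0,0,0],[0,0,0,0,0,0],[0,0,0,0,0,0],[0,0,0,0,0,0],[0,0,0,0,0,0]]]' >/dev/null
python3 -m inch '[[[0,0,0,0,0,0],[0,0,0,0,0,0],[0,0,0,0,0,0],[0,0,0,0,0,0],[0,0,0,0,0,0]]]'
python3 sc.py; python3 hold.py 3;python3 hold.py 4
```

```text
t: 26.1
position: [545.7, -33.0, 105.3]
orientation: [[-0.977, 0.213, 0.0], [0.213, 0.977, -0.0], [-0.0, -0.0, -1.0]]
force: [-0.4, 0.1, -1.4]
finger_gap: 25.8
grip_force: 50.0
1 [ 6.1110e+02  1.8536e+02 -2.0360e+01  1.6000e-01]
2 [6.3723e+02 7.0540e+01 1.6270e+01 1.6000e-01]
3 [ 6.4338e+02 -5.2020e+01 -1.9940e+01  1.5000e-01]
4 [ 6.4157e+02 -1.6022e+02 -1.8970e+01  1.4000e-01]
t 26.15 shift [ 0.2 -0.1 -0.3] turn [-0.      0.     -0.0002]
t 26.15 shift [ -20.9 -100.1   -0.3] turn [-0.      0.      0.0592]
```

```bash
python3 -m inch '[[[0,0,-30,0,0,0],[-7,-30,-30,0,0,0.02],[-14,-60,-30,0,0,0.04],[-21,-90,-30,0,0,0.059],[-21,-100,-20,0,0,0.059]]]' >/dev/null
python3 -m inch '[[[0,0,10,0,0,0],[0,0,20,0,0,0],[0,0,20,0,0,0],[0,0,20,0,0,0],[0,0,20,0,0,0]]]'
python3 sc.py; python3 hold.py 4
python3 -m inch '[[[0,0,0,0,0,0],[0,0,0,0,0,0],[0,0,0,0,0,0],[0,0,0,0,0,0],[0,0,0,0,0,0]]]' >/dev/null
python3 -m inch '[[[0,0,0,0,0,0],[0,0,0,0,0,0],[0,0,0,0,0,0],[0,0,0,0,0,0],[0,0,0,0,0,0]]]' >/dev/null
python3 -m inch '[[[0,0,0,0,0,0],[0,0,0,0,0,0],[0,0,0,0,0,0],[0,0,0,0,0,0],[0,0,0,0,0,0]]]' >/dev/null
python3 -m inch '[[[0,0,0,0,0,0],[0,0,0,0,0,0],[0,0,0,0,0,0],[0,0,0,0,0,0],[0,0,0,0,0,0]]]' >/dev/null
python3 -m inch '[[[0,0,0,0,0,0],[0,0,0,0,0,0],[0,0,0,0,0,0],[0,0,0,0,0,0],[0,0,0,0,0,0]]]' >/dev/null
python3 -m inch '[[[0,0,0,0,0,0],[0,0,0,0,0,0],[0,0,0,0,0,0],[0,0,0,0,0,0],[0,0,0,0,0,0]]]' >/dev/null
python3 -m inch '[[[0,0,0,0,0,0],[0,0,0,0,0,0],[0,0,0,0,0,0],[0,0,0,0,0,0],[0,0,0,0,0,0]]]'
python3 sc.py; python3 hold.py 4
python3 -c "
from h import *
goto([459.4,331.7,202],Rz(np.radians(11.0))@DOWN)"
```

```text
t: 27.15
position: [545.3, -134.5, 105.6]
orientation: [[-0.963, 0.269, 0.001], [0.269, 0.963, -0.0], [-0.001, 0.0, -1.0]]
force: [0.0, -0.4, -1.1]
finger_gap: 25.2
grip_force: 50.1
1 [ 6.1110e+02  1.8536e+02 -2.0360e+01  1.6000e-01]
2 [6.3718e+02 7.0990e+01 1.4210e+01 1.6000e-01]
3 [ 6.4338e+02 -5.2020e+01 -1.9940e+01  1.5000e-01]
4 [ 6.4122e+02 -1.6025e+02 -1.9570e+01  1.3000e-01]
t 27.2 shift [ 0.3 -0.7  0.2] turn [-0.      0.0009  0.0012]
t: 30.7
position: [544.9, -135.2, 105.3]
orientation: [[-0.963, 0.27, -0.0], [0.27, 0.963, 0.0], [0.0, 0.0, -1.0]]
force: [0.0, 0.4, -1.2]
finger_gap: 25.4
grip_force: 50.1
1 [ 6.1169e+02  1.8525e+02 -2.0940e+01  1.6000e-01]
2 [6.3726e+02 7.1110e+01 1.3110e+01 1.6000e-01]
3 [ 6.4338e+02 -5.2020e+01 -1.9940e+01  1.5000e-01]
4 [ 6.4209e+02 -1.5988e+02 -1.9230e+01  1.3000e-01]
t 30.75 shift [ 0.  -0.1 -0.3] turn [-0.     -0.      0.0003]
t 30.75 shift [208.6 426.4 -96.7] turn [-0.     -0.     -0.4657]
```

```bash
python3 -m inch '[[[10,0,-32,0,0,0],[28,20,-65,0,0,-0.12],[46,60,-97,0,0,-0.24],[64,100,-97,0,0,-0.36],[82,140,-97,0,0,-0.466]]]' >/dev/null
python3 -m inch '[[[0,0,0,0,0,0]]]' >/dev/null
python3 -c "
from h import *
goto([459.4,331.7,202],Rz(np.radians(11.0))@DOWN)"
```

```text
t 31.35 shift [-17.7 308.5   1.3] turn [0.0014 0.0012 0.0072]
```

```bash
python3 -m inch '[[[-3,45,0,0,0,0],[-6,90,0,0,0,0],[-9,135,0,0,0,0],[-12,180,0,0,0,0],[-15,220,0,0,0,0]]]' >/dev/null
python3 -m inch '[[[-2,40,0,0,0,0],[-3,75,0,0,0,0],[-3,88,0,0,0,0],[-3,88,0,0,0,0],[-3,88,0,0,0,0]]]' >/dev/null
python3 -m inch '[[[0,0,0,0,0,0],[0,0,0,0,0,0]]]' >/dev/null
python3 -c "
from h import *
goto([459.4,331.7,82],Rz(np.radians(11.0))@DOWN)"
```

```text
t 32.55 shift [  2.7   6.1 120.3] turn [-0.0003  0.     -0.0017]
```

```bash
python3 -m inch '[[[2,5,0,0,0,0],[2,5,30,0,0,0],[2,5,60,0,0,0],[2,5,80,0,0,0],[2,5,80,0,0,0]]]' >/dev/null
python3 -m inch '[[[0,0,0,0,0,0],[0,0,0,0,0,0]]]' 
python3 -c "
from h import *
goto([459.4,331.7,82],Rz(np.radians(11.0))@DOWN)"
```

```text
t: 33.25
position: [460.9, 332.6, 124.3]
orientation: [[-0.982, -0.191, 0.003], [-0.191, 0.982, 0.002], [-0.003, 0.001, -1.0]]
force: [-0.2, 1.0, -1.2]
finger_gap: 25.4
grip_force: 50.4
t 33.25 shift [ 1.8 -0.7 42.3] turn [0.001  0.0031 0.0001]
```

```bash
python3 -m inch '[[[1,-1,10,0,0,0],[1,-1,20,0,0,0],[1,-1,30,0,0,0],[1,-1,36,0,0,0],[1,-1,40,0,0,0]]]' >/dev/null
python3 -m inch '[[[0,0,0,0,0,0],[0,0,0,0,0,0],[0,0,1,0,0,0]]]' 
python3 -c "
from h import *
goto([459.4,331.7,82],Rz(np.radians(11.0))@DOWN)"
```

```text
t: 34.05
position: [459.5, 331.1, 82.0]
orientation: [[-0.982, -0.191, 0.001], [-0.191, 0.982, 0.0], [-0.001, 0.0, -1.0]]
force: [-1.7, -0.4, 6.8]
finger_gap: 25.4
grip_force: 51.2
t 34.05 shift [-0.   0.6  0. ] turn [0.0002 0.0012 0.0003]
```

Home pose, with a light seating force. Now I release, rise and take a look.

```bash
python3 -m inch '[[[0,0,0,0,0,0],[0,0,0,0,0,0],[0,0,0,0,0,0],[0,0,0,0,0,0],[0,0,0,0,0,0]]]' 1
python3 -m inch '[[[0,0,-15,0,0,0],[0,0,-50,0,0,0],[0,0,-90,0,0,0],[0,0,-130,0,0,0],[0,0,-150,0,0,0]]]' >/dev/null
python3 -m inch '[[[0,0,0,0,0,0],[0,0,0,0,0,0],[0,0,0,0,0,0]]]'
python3 - <<'E'
from h import *
im=snapshot("wrist")
cv2.imwrite("pics/w7.png",cv2.resize(np.clip(im[130:270,240:400].astype(float)*1.7,0,255).astype(np.uint8),None,fx=3,fy=3))
goto([574,10,302],DOWN)
E
python3 chk.py
```

```text
t: 34.55
position: [458.9, 330.9, 81.2]
orientation: [[-0.982, -0.191, -0.0], [-0.191, 0.982, -0.0], [0.0, -0.0, -1.0]]
force: [1.1, 0.3, -0.9]
finger_gap: 85.6
grip_force: 0.0
t: 35.35
position: [458.1, 330.4, 229.6]
orientation: [[-0.982, -0.191, -0.003], [-0.191, 0.982, -0.001], [0.003, -0.001, -1.0]]
force: [0.8, -0.0, -0.5]
finger_gap: 85.4
grip_force: 0.0
t 35.4 shift [ -52.4 -336.7  -72.6] turn [-0.0014 -0.0033  0.1922]
1 [ 6.1419e+02  1.8288e+02 -5.7900e+00  1.0000e-01] [ 6.1395e+02  1.8164e+02 -4.8700e+00  1.0000e-01]
2 [6.3909e+02 6.9130e+01 1.4620e+01 7.0000e-02] [6.3901e+02 6.9130e+01 1.5190e+01 7.0000e-02]
3 [ 6.4514e+02 -5.3560e+01 -1.2470e+01  9.0000e-02] [ 6.450e+02 -5.363e+01 -1.241e+01  9.000e-02]
4 [ 6.4274e+02 -1.6198e+02 -1.4790e+01  8.0000e-02] [ 6.4274e+02 -1.6198e+02 -1.4790e+01  8.0000e-02]
```

View pics/w7.png

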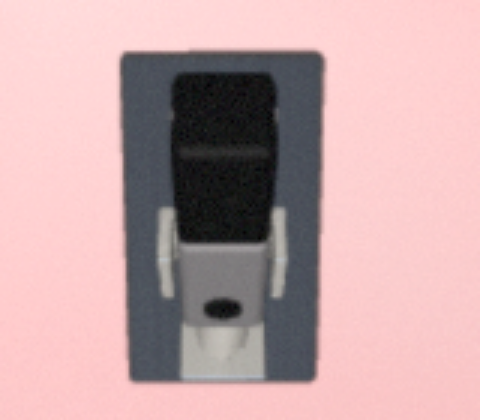

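The torch sits home. Housings haven't moved. Starting pick and place with housing 4.

```bash
cat > pk.py <<'E'
from hs import *
import sys
Tc=np.array([494.3,-354.3,0]);ta=np.radians(-3)
S=[(45,42),(-45,42),(45,-42),(-45,-42)]
def pick(k,z): x,y,a=H[k-1];a=np.radians(a);goto(Rz(a)@[8,0,z]+[x,y,0],Rz(a)@DOWN)
def place(j,z): goto(Tc+Rz(ta)@[S[j][0]+8,S[j][1],z],Rz(ta)@DOWN)
m,i,z=sys.argv[1:];(pick if m=="pick" else place)(int(i),float(z))
E
python3 pk.py pick 4 140
```

```text
t 35.45 shift [ -94.4 -522.9   89.5] turn [-0.0018 -0.003   0.4663]
```

```bash
python3 -m inch '[[[-8,-47,0,0,0,0.1],[-17,-94,0,0,0,0.2],[-25,-141,0,0,0,0.3],[-34,-188,0,0,0,0.4],[-42,-235,0,0,0,0.466]]]' >/dev/null
python3 -m inch '[[[0,0,0,0,0,0]]]' >/dev/null
python3 pk.py pick 4 140
```

```text
t 36.05 shift [-174.9 -228.7   90.2] turn [-0.0023 -0.0013 -0.0072]
```

```bash
python3 -m inch '[[[-29,-38,10,0,0,0],[-58,-76,20,0,0,0],[-87,-114,40,0,0,0],[-116,-152,65,0,0,0],[-145,-190,90,0,0,0]]]' >/dev/null
python3 -m inch '[[[-20,-30,0,0,0,0],[-30,-38,0,0,0,0],[-30,-38,0,0,0,0],[-30,-38,0,0,0,0],[-30,-38,0,0,0,0]]]' >/dev/null
python3 pk.py pick 4 22
```

```text
t 37.05 shift [ -6.  -15.2 124.2] turn [0.0004 0.0001 0.0023]
```

```bash
python3 -m inch '[[[-6,-15,10,0,0,0.002],[-6,-15,45,0,0,0.002],[-6,-15,80,0,0,0.002],[-6,-15,100,0,0,0.002],[-6,-15,104,0,0,0.002]]]' >/dev/null
python3 -m inch '[[[0,0,0,0,0,0],[0,0,0,0,0,0]]]' >/dev/null
python3 pk.py pick 4 22; python3 - <<'E'
from hs import *
c=camera_model("scene");im=snapshot("scene");x,y,a=H[3];print(fit(c,im,x,y,np.radians(a)).round(2))
E
```

```text
t 37.75 shift [ 1.8  1.8 21.6] turn [-0.0003  0.0028 -0.0016]
[ 640.03 -164.     -4.49    0.84]
```

```bash
python3 -m inch '[[[1,1,8,0,0,0],[1,1,16,0,0,0],[1,1,20,0,0,0],[1,1,20,0,0,0]]]'
python3 -m inch '[[[0,0,0,0,0,0],[0,0,0,0,0,0],[0,0,0,0,0,0],[0,0,0,0,0,0],[0,0,0,0,0,0]]]' -1 35 
python3 -m inch '[[[0,0,0,0,0,0],[0,0,0,0,0,0],[0,0,0,0,0,0],[0,0,0,0,0,0]]]'
python3 -m inch '[[[0,0,-15,0,0,0],[0,0,-40,0,0,0],[0,0,-70,0,0,0],[0,0,-100,0,0,0],[0,0,-130,0,0,0]]]' 
python3 pk.py place 2 150
```

```text
t: 38.2
position: [648.9, -165.1, 20.4]
orientation: [[-0.962, 0.272, -0.002], [0.272, 0.962, 0.001], [0.002, 0.0, -1.0]]
force: [0.0, -0.5, -0.5]
finger_gap: 85.0
grip_force: 0.0
t: 38.7
position: [650.2, -165.6, 22.4]
orientation: [[-0.962, 0.272, 0.001], [0.272, 0.962, -0.0], [-0.001, -0.0, -1.0]]
force: [0.9, -1.1, 1.2]
finger_gap: 39.3
grip_force: 36.6
t: 39.1
position: [650.2, -165.6, 22.4]
orientation: [[-0.962, 0.272, 0.001], [0.272, 0.962, -0.0], [-0.001, -0.0, -1.0]]
force: [0.8, 0.5, 4.5]
finger_gap: 39.3
grip_force: 36.8
t: 39.6
position: [649.1, -165.1, 152.8]
orientation: [[-0.962, 0.272, -0.001], [0.272, 0.962, 0.001], [0.001, 0.0, -1.0]]
force: [1.2, -1.0, -0.6]
finger_gap: 39.4
grip_force: 36.4
t 39.6 shift [  36.4 -253.4    2.8] turn [ 0.0003 -0.0014 -0.2234]
```

```bash
python3 -m inch '[[[8,-45,0,0,0,-0.05],[15,-90,0,0,0,-0.1],[22,-135,0,0,0,-0.15],[29,-180,0,0,0,-0.2],[33,-220,0,0,0,-0.223]]]' >/dev/null
python3 -m inch '[[[0,0,0,0,0,0],[0,0,0,0,0,0]]]' >/dev/null
python3 pk.py place 2 80
```

```text
t 40.3 shift [ 10.6 -31.2  71.7] turn [ 0.0011 -0.0006 -0.0025]
```

```bash
python3 -m inch '[[[10,-31,0,0,0,0],[10,-31,30,0,0,0],[10,-31,60,0,0,0],[10,-31,70,0,0,0],[10,-31,70,0,0,0]]]' >/dev/null
python3 -m inch '[[[0,0,0,0,0,0],[0,0,0,0,0,0],[0,0,0,0,0,0]]]' >/dev/null
python3 pk.py place 2 28
```

```text
t 41.1 shift [ 2.7  0.2 56. ] turn [-0.0021  0.0025 -0.0001]
```

```bash
python3 -m inch '[[[2,0,20,0,0,0],[2,0,38,0,0,0],[2,0,48,0,0,0],[2,0,53,0,0,0],[2,0,55,0,0,0]]]' 
python3 -m inch '[[[0,0,0,0,0,0],[0,0,0,0,0,0]]]' 
python3 pk.py place 2 27
```

```text
t: 41.6
position: [544.1, -398.1, 27.4]
orientation: [[-0.999, 0.053, -0.002], [0.053, 0.999, 0.002], [0.002, 0.002, -1.0]]
force: [-5.4, 5.4, 12.2]
finger_gap: 39.6
grip_force: 37.6
t: 41.8
position: [544.8, -398.7, 27.4]
orientation: [[-0.999, 0.053, 0.001], [0.053, 0.999, -0.0], [-0.001, -0.0, -1.0]]
force: [-1.5, 0.6, 1.3]
finger_gap: 39.0
grip_force: 36.7
t 41.8 shift [-0.2 -0.3  0.4] turn [-0.0004  0.0006 -0.0004]
```

Standing on the tray floor. I release partly, rise, and continue to housing 3.

```bash
python3 -m inch '[[[0,0,0,0,0,0],[0,0,0,0,0,0],[0,0,0,0,0,0],[0,0,0,0,0,0]]]' 0.2
python3 -m inch '[[[0,0,-15,0,0,0],[0,0,-50,0,0,0],[0,0,-90,0,0,0],[0,0,-130,0,0,0],[0,0,-130,0,0,0]]]' >/dev/null
python3 chk.py; python3 pk.py pick 3 140
```

```text
t: 42.2
position: [544.5, -398.5, 26.8]
orientation: [[-0.999, 0.053, 0.0], [0.053, 0.999, -0.0], [-0.0, -0.0, -1.0]]
force: [0.1, -0.0, -0.1]
finger_gap: 51.5
grip_force: 0.0
1 [ 6.1419e+02  1.8288e+02 -5.7900e+00  1.0000e-01] [ 6.1396e+02  1.8191e+02 -4.1600e+00  1.0000e-01]
2 [6.3909e+02 6.9130e+01 1.4620e+01 7.0000e-02] [6.390e+02 6.911e+01 1.522e+01 7.000e-02]
3 [ 6.4514e+02 -5.3560e+01 -1.2470e+01  9.0000e-02] [ 6.7556e+02 -2.7070e+01 -2.9200e+00  9.0000e-02]
4 [ 6.4274e+02 -1.6198e+02 -1.4790e+01  8.0000e-02] [ 630.7  -174.8   -38.62    1.  ]
t 42.75 shift [-87.4 349.3  21.8] turn [-0.0058  0.0083  0.1619]
```

Housing 3 has been knocked to about (675,-28). I'll measure it again from the wrist.

```bash
python3 -m inch '[[[-9,40,-20,0,0,0],[-18,85,-50,0,0,0],[-27,130,-80,0,0,0],[-36,175,-110,0,0,0],[-45,220,-110,0,0,0]]]' 1 >/dev/null
python3 -m inch '[[[-7,40,0,0,0,0],[-14,80,0,0,0,0],[-21,120,0,0,0,0],[-28,145,0,0,0,0],[-28,145,0,0,0,0]]]' >/dev/null
python3 -m inch '[[[0,0,0,0,0,0],[0,0,0,0,0,0],[0,0,0,0,0,0]]]'
python3 - <<'E'
from hs import *
c=camera_model("wrist");im=snapshot("wrist");cv2.imwrite("pics/w8.png",im)
for x,y,a in[(675,-28,-3),H[0],H[1]]:
    try:
        q=fit(c,im,x,y,np.radians(a));L=lens(c,im,q[0],q[1],np.radians(q[2]));print(q.round(3),"lens",L[0].round(1),L[1],"model",(Rz(np.radians(q[2]))@[-11.4,0,33.4]+[q[0],q[1],0]).round(1))
    except Exception as e:print(e)
E
```

```text
t: 44.05
position: [634.2, -47.3, 265.4]
orientation: [[-0.999, 0.055, -0.001], [0.055, 0.999, -0.0], [0.001, -0.0, -1.0]]
force: [-0.2, 0.2, -0.2]
finger_gap: 85.5
grip_force: 0.0
[ 6.74755e+02 -2.85770e+01 -3.07800e+00  2.00000e-02] lens [664.1 -28.   33.4] 277 model [663.4 -28.   33.4]
[ 6.13639e+02  1.80561e+02 -9.92900e+00  4.80000e-02] lens [603.1 181.3  33.4] 270 model [602.4 182.5  33.4]
[6.38357e+02 6.80690e+01 1.63360e+01 3.80000e-02] lens [628.2  64.8  33.4] 297 model [627.4  64.9  33.4]
```

```bash
sed -i 's/(644.8,-54.7,-12.3)/(675.0,-28.5,-3.1)/' hs.py; python3 pk.py pick 3 60
```

```text
t 44.1 shift [-47.7  20.9 205.5] turn [-0.0001 -0.0003 -0.0004]
```

```bash
python3 -m inch '[[[-24,11,30,0,0,0],[-48,21,70,0,0,0],[-48,21,115,0,0,0],[-48,21,155,0,0,0],[-48,21,190,0,0,0]]]' >/dev/null
python3 -m inch '[[[0,0,10,0,0,0],[0,0,10,0,0,0],[0,0,10,0,0,0]]]' >/dev/null
python3 pk.py pick 3 22
```

```text
t 44.9 shift [ 2.2 -0.8 46. ] turn [-0.0003  0.0033  0.0008]
```

```bash
python3 -m inch '[[[1,0,15,0,0,0],[1,0,30,0,0,0],[1,0,40,0,0,0],[1,0,44,0,0,0],[1,0,45,0,0,0]]]' >/dev/null
python3 -m inch '[[[0,0,0,0,0,0],[0,0,0,0,0,0]]]'
python3 -m inch '[[[0,0,0,0,0,0],[0,0,0,0,0,0],[0,0,0,0,0,0],[0,0,0,0,0,0],[0,0,0,0,0,0]]]' -1 35 >/dev/null
python3 -m inch '[[[0,0,0,0,0,0],[0,0,0,0,0,0],[0,0,0,0,0,0],[0,0,0,0,0,0]]]'
python3 -m inch '[[[0,0,-15,0,0,0],[0,0,-40,0,0,0],[0,0,-70,0,0,0],[0,0,-100,0,0,0],[0,0,-130,0,0,0]]]' 
python3 pk.py place 3 150
```

```text
t: 45.6
position: [683.1, -27.6, 21.3]
orientation: [[-0.999, 0.053, 0.001], [0.053, 0.999, -0.0], [-0.001, -0.0, -1.0]]
force: [-0.8, -0.1, 0.3]
finger_gap: 85.7
grip_force: 0.0
t: 46.5
position: [683.0, -27.6, 21.1]
orientation: [[-0.999, 0.053, 0.001], [0.053, 0.999, -0.0], [-0.001, -0.0, -1.0]]
force: [0.6, -0.9, 3.5]
finger_gap: 39.0
grip_force: 36.3
t: 47.0
position: [682.0, -27.4, 151.8]
orientation: [[-0.999, 0.053, -0.001], [0.053, 0.999, 0.0], [0.001, 0.0, -1.0]]
force: [0.1, -0.7, -0.5]
finger_gap: 39.1
grip_force: 35.9
t 47.0 shift [ 207.1 -378.3    2.1] turn [ 0.0001 -0.0011 -0.0004]
```

```bash
python3 -m inch '[[[21,-38,0,0,0,0],[42,-76,0,0,0,0],[63,-114,0,0,0,0],[84,-152,0,0,0,0],[105,-190,0,0,0,0]]]' >/dev/null
python3 -m inch '[[[21,-38,0,0,0,0],[42,-76,0,0,0,0],[63,-114,0,0,0,0],[84,-152,0,0,0,0],[102,-188,0,0,0,0]]]' >/dev/null
python3 -m inch '[[[0,0,0,0,0,0],[0,0,0,0,0,0],[0,0,0,0,0,0]]]' >/dev/null
python3 pk.py place 3 28
```

```text
t 48.3 shift [  0.9  -1.2 122.6] turn [ 0.0007 -0.0002  0.0001]
```

```bash
python3 -m inch '[[[1,-1,30,0,0,0],[1,-1,60,0,0,0],[1,-1,85,0,0,0],[1,-1,105,0,0,0],[1,-1,105,0,0,0]]]' >/dev/null
python3 -m inch '[[[0,0,6,0,0,0],[0,0,12,0,0,0],[0,0,16,0,0,0],[0,0,18,0,0,0],[0,0,18,0,0,0]]]' 
python3 pk.py place 3 26.1
```

```text
t: 49.3
position: [454.9, -395.1, 27.7]
orientation: [[-0.999, 0.053, 0.0], [0.053, 0.999, -0.0], [-0.0, -0.0, -1.0]]
force: [-0.3, 1.0, -0.7]
finger_gap: 39.3
grip_force: 35.9
t 49.3 shift [-0.2  0.8  1.6] turn [-0.0001  0.0001 -0.0005]
```

```bash
python3 -m inch '[[[0,0,1,0,0,0],[0,0,2,0,0,0],[0,0,2,0,0,0]]]' 
python3 -m inch '[[[0,0,0,0,0,0],[0,0,0,0,0,0],[0,0,0,0,0,0],[0,0,0,0,0,0]]]' 0.2
python3 -m inch '[[[0,0,-15,0,0,0],[0,0,-50,0,0,0],[0,0,-90,0,0,0],[0,0,-130,0,0,0],[0,0,-130,0,0,0]]]' >/dev/null
python3 chk.py; python3 pk.py pick 2 140
```

```text
t: 49.6
position: [455.1, -395.4, 26.1]
orientation: [[-0.999, 0.053, 0.0], [0.053, 0.999, -0.001], [-0.0, -0.001, -1.0]]
force: [-0.5, -0.2, -0.1]
finger_gap: 39.2
grip_force: 36.0
t: 50.0
position: [454.9, -395.0, 25.6]
orientation: [[-0.999, 0.053, -0.0], [0.053, 0.999, -0.0], [0.0, -0.0, -1.0]]
force: [-0.1, -0.4, -0.6]
finger_gap: 51.4
grip_force: 0.0
1 [ 6.1419e+02  1.8288e+02 -5.7900e+00  1.0000e-01] [ 6.1419e+02  1.8288e+02 -5.7900e+00  1.0000e-01]
2 [6.3909e+02 6.9130e+01 1.4620e+01 7.0000e-02] [6.3885e+02 6.9160e+01 1.5650e+01 8.0000e-02]
3 [ 6.4517e+02 -5.3790e+01 -1.2680e+01  9.0000e-02] [663.   -40.5  -26.02   1.  ]
4 [ 6.4274e+02 -1.6198e+02 -1.4790e+01  8.0000e-02] [ 630.7  -174.8   -38.62    1.  ]
t 50.55 shift [-164.1  476.7   19.5] turn [-0.0079  0.0056 -0.3302]
```

```bash
python3 -m inch '[[[-15,44,-20,0,0,0],[-30,88,-20,0,0,0],[-45,132,-20,0,0,-0.1],[-60,176,-20,0,0,-0.2],[-76,220,-20,0,0,-0.33]]]' 1 >/dev/null
python3 -m inch '[[[0,0,0,0,0,0]]]' >/dev/null
python3 pk.py pick 2 140
```

```text
t 51.15 shift [-167.5  205.6   35.1] turn [ 0.0027 -0.0005  0.0075]
```

```bash
python3 -m inch '[[[-30,36,0,0,0,0.007],[-60,72,0,0,0,0.007],[-90,108,0,0,0,0.007],[-120,144,0,0,0,0.007],[-148,180,15,0,0,0.007]]]' >/dev/null
python3 -m inch '[[[-18,24,20,0,0,0],[-18,24,20,0,0,0],[-18,24,20,0,0,0],[-18,24,20,0,0,0]]]' >/dev/null
python3 pk.py pick 2 22
```

```text
t 52.05 shift [ -2.    9.  118.9] turn [-0.0005  0.     -0.0088]
```

```bash
python3 -m inch '[[[-1,8,5,0,0,-0.008],[-1,8,35,0,0,-0.008],[-1,8,65,0,0,-0.008],[-1,8,80,0,0,-0.008],[-1,8,80,0,0,-0.008]]]' >/dev/null
python3 -m inch '[[[0,0,0,0,0,0],[0,0,0,0,0,0]]]' >/dev/null
python3 pk.py pick 2 22
```

```text
t 52.75 shift [ 0.9  0.3 40.9] turn [-0.001   0.0035  0.0005]
```

```bash
python3 -m inch '[[[0,0,12,0,0,0],[0,0,25,0,0,0],[0,0,34,0,0,0],[0,0,39,0,0,0],[0,0,40,0,0,0]]]' >/dev/null
python3 -m inch '[[[0,0,0,0,0,0],[0,0,0,0,0,0]]]'
python3 -m inch '[[[0,0,0,0,0,0],[0,0,0,0,0,0],[0,0,0,0,0,0],[0,0,0,0,0,0],[0,0,0,0,0,0]]]' -1 35 >/dev/null
python3 -m inch '[[[0,0,0,0,0,0],[0,0,0,0,0,0],[0,0,0,0,0,0],[0,0,0,0,0,0]]]'
python3 -m inch '[[[0,0,-15,0,0,0],[0,0,-40,0,0,0],[0,0,-70,0,0,0],[0,0,-100,0,0,0],[0,0,-130,0,0,0]]]' 
python3 pk.py place 0 150
```

```text
t: 53.45
position: [645.7, 70.2, 21.1]
orientation: [[-0.962, -0.275, 0.001], [-0.275, 0.962, 0.0], [-0.001, -0.0, -1.0]]
force: [0.4, 0.2, 0.8]
finger_gap: 85.7
grip_force: 0.0
t: 54.35
position: [645.6, 70.2, 21.1]
orientation: [[-0.962, -0.275, 0.001], [-0.275, 0.962, 0.0], [-0.001, -0.0, -1.0]]
force: [-1.1, 1.2, 3.1]
finger_gap: 39.7
grip_force: 36.1
t: 54.85
position: [644.6, 70.1, 151.8]
orientation: [[-0.962, -0.275, -0.001], [-0.275, 0.962, -0.0], [0.001, 0.0, -1.0]]
force: [-0.1, -0.2, -1.2]
finger_gap: 39.2
grip_force: 35.7
t 54.85 shift [ 197.3 -344.3    1.9] turn [ 0.     -0.0012  0.3306]
```

```bash
python3 -m inch '[[[20,-34,0,0,0,0.1],[40,-68,0,0,0,0.2],[60,-102,0,0,0,0.3],[80,-136,0,0,0,0.33],[99,-172,0,0,0,0.33]]]' >/dev/null
python3 -m inch '[[[0,0,0,0,0,0]]]' >/dev/null
python3 pk.py place 0 150
```

```text
t 55.45 shift [  35.6 -191.     1.1] turn [-0.0015 -0.001  -0.0046]
```

```bash
python3 -m inch '[[[8,-43,0,0,0,-0.004],[16,-86,0,0,0,-0.004],[24,-129,0,0,0,-0.004],[32,-165,0,0,0,-0.004],[34,-184,0,0,0,-0.004]]]' >/dev/null
python3 -m inch '[[[0,0,0,0,0,0],[0,0,0,0,0,0],[0,0,0,0,0,0]]]' >/dev/null
python3 pk.py place 0 27
```

```text
t 56.25 shift [  4.2 -12.6 123.5] turn [ 0.0008 -0.0003  0.0061]
```

```bash
python3 -m inch '[[[4,-12,0,0,0,0.006],[4,-12,30,0,0,0.006],[4,-12,60,0,0,0.006],[4,-12,85,0,0,0.006],[4,-12,90,0,0,0.006]]]' >/dev/null
python3 -m inch '[[[0,0,0,0,0,0],[0,0,0,0,0,0],[0,0,0,0,0,0]]]' >/dev/null
python3 pk.py place 0 26
```

```text
t 57.05 shift [ 1.3  1.9 37. ] turn [-0.0021  0.0031 -0.0013]
```

```bash
python3 -m inch '[[[1,1,10,0,0,0],[1,1,22,0,0,0],[1,1,30,0,0,0],[1,1,34,0,0,0],[1,1,36,0,0,0]]]' 
python3 -m inch '[[[0,0,0,0,0,0],[0,0,0,0,0,0]]]'
python3 -m inch '[[[0,0,0,0,0,0],[0,0,0,0,0,0],[0,0,0,0,0,0],[0,0,0,0,0,0]]]' 0.2
python3 -m inch '[[[0,0,-15,0,0,0],[0,0,-50,0,0,0],[0,0,-90,0,0,0],[0,0,-130,0,0,0],[0,0,-130,0,0,0]]]' >/dev/null
python3 chk.py; python3 pk.py pick 1 140
```

```text
t: 57.55
position: [547.4, -314.4, 26.1]
orientation: [[-0.999, 0.053, -0.004], [0.053, 0.999, 0.003], [0.004, 0.003, -1.0]]
force: [-11.4, 8.5, 22.7]
finger_gap: 39.3
grip_force: 38.7
t: 57.75
position: [547.9, -314.8, 26.1]
orientation: [[-0.999, 0.054, -0.002], [0.054, 0.999, 0.001], [0.002, 0.001, -1.0]]
force: [-6.9, 5.1, 11.2]
finger_gap: 39.4
grip_force: 37.4
t: 58.15
position: [548.2, -315.0, 24.2]
orientation: [[-0.999, 0.054, -0.0], [0.054, 0.999, 0.0], [0.0, 0.0, -1.0]]
force: [0.2, 0.6, 0.3]
finger_gap: 51.5
grip_force: 0.0
1 [ 6.1419e+02  1.8288e+02 -5.7900e+00  1.0000e-01] [ 6.1403e+02  1.8215e+02 -4.9200e+00  1.0000e-01]
2 [6.3909e+02 6.9130e+01 1.4620e+01 7.0000e-02] [626.3   55.9   -7.02   1.  ]
3 min() iterable argument is empty
4 [ 6.4274e+02 -1.6198e+02 -1.4790e+01  8.0000e-02] [ 630.7  -174.8   -38.62    1.  ]
t 58.7 shift [-43.8 499.4  18.4] turn [-0.005   0.0083  0.1033]
```

```bash
python3 -m inch '[[[-4,44,0,0,0,0.05],[-8,88,0,0,0,0.103],[-12,134,0,0,0,0.103],[-16,180,0,0,0,0.103],[-20,226,0,0,0,0.103]]]' 1 >/dev/null
python3 -m inch '[[[0,0,0,0,0,0]]]' >/dev/null
python3 pk.py pick 1 140
```

```text
t 59.3 shift [ -1.3 268.1  14. ] turn [ 0.0019 -0.0023  0.0062]
```

```bash
python3 -m inch '[[[0,45,0,0,0,0.006],[0,90,0,0,0,0.006],[0,135,0,0,0,0.006],[0,180,0,0,0,0.006],[-1,225,0,0,0,0.006]]]' >/dev/null
python3 -m inch '[[[0,30,0,0,0,0],[0,43,10,0,0,0],[0,43,14,0,0,0],[0,43,14,0,0,0],[0,43,14,0,0,0]]]' >/dev/null
python3 pk.py pick 1 22; python3 chk.py |head -1
```

```text
t 60.3 shift [  2.8   6.9 117.9] turn [-0.0009 -0.0013 -0.0076]
1 [ 6.1419e+02  1.8288e+02 -5.7900e+00  1.0000e-01] [601.5  168.6  -31.92   1.  ]
```

```bash
python3 -m inch '[[[2,6,5,0,0,-0.007],[2,6,35,0,0,-0.007],[2,6,65,0,0,-0.007],[2,6,80,0,0,-0.007],[2,6,80,0,0,-0.007]]]' >/dev/null
python3 -m inch '[[[0,0,0,0,0,0],[0,0,0,0,0,0]]]' >/dev/null
python3 pk.py pick 1 22
```

```text
t 61.05 shift [ 2.6 -1.5 40.8] turn [0.0011 0.0033 0.0012]
```

```bash
python3 -m inch '[[[2,-1,12,0,0,0],[2,-1,25,0,0,0],[2,-1,34,0,0,0],[2,-1,39,0,0,0],[2,-1,40,0,0,0]]]' >/dev/null
python3 -m inch '[[[0,0,0,0,0,0],[0,0,0,0,0,0]]]'
python3 -m inch '[[[0,0,0,0,0,0],[0,0,0,0,0,0],[0,0,0,0,0,0],[0,0,0,0,0,0],[0,0,0,0,0,0]]]' -1 35 >/dev/null
python3 -m inch '[[[0,0,0,0,0,0],[0,0,0,0,0,0],[0,0,0,0,0,0],[0,0,0,0,0,0]]]'
python3 -m inch '[[[0,0,-15,0,0,0],[0,0,-40,0,0,0],[0,0,-70,0,0,0],[0,0,-100,0,0,0],[0,0,-130,0,0,0]]]' 
python3 pk.py place 1 150
```

```text
t: 61.75
position: [620.8, 179.7, 21.1]
orientation: [[-0.988, 0.155, 0.001], [0.155, 0.988, 0.0], [-0.001, 0.0, -1.0]]
force: [-0.1, 0.2, -0.1]
finger_gap: 85.2
grip_force: 0.0
t: 62.65
position: [620.8, 179.6, 21.1]
orientation: [[-0.988, 0.155, 0.001], [0.155, 0.988, 0.0], [-0.001, 0.0, -1.0]]
force: [0.5, 0.4, 3.3]
finger_gap: 39.4
grip_force: 36.2
t: 63.15
position: [619.6, 179.4, 151.7]
orientation: [[-0.988, 0.155, -0.001], [0.155, 0.988, -0.0], [0.001, -0.0, -1.0]]
force: [0.8, 0.3, -1.3]
finger_gap: 39.0
grip_force: 35.8
t 63.15 shift [  82.1 -508.7    2. ] turn [-0.0004 -0.0014 -0.1034]
```

```bash
python3 -m inch '[[[7,-45,0,0,0,-0.05],[14,-90,0,0,0,-0.103],[22,-135,0,0,0,-0.103],[29,-180,0,0,0,-0.103],[36,-225,0,0,0,-0.103]]]' >/dev/null
python3 -m inch '[[[0,0,0,0,0,0]]]' >/dev/null
python3 pk.py place 1 150
```

```text
t 63.75 shift [  72.6 -273.9    1.1] turn [-0.0016 -0.0014 -0.006 ]
```

```bash
python3 -m inch '[[[12,-45,0,0,0,-0.006],[24,-90,0,0,0,-0.006],[36,-135,0,0,0,-0.006],[48,-180,0,0,0,-0.006],[60,-225,0,0,0,-0.006]]]' >/dev/null
python3 -m inch '[[[8,-35,0,0,0,0],[11,-42,0,0,0,0],[11,-42,0,0,0,0],[11,-42,0,0,0,0],[11,-42,0,0,0,0]]]' >/dev/null
python3 pk.py place 1 26
```

```text
t 64.75 shift [  5.5 -12.2 124.5] turn [ 0.0007 -0.0002  0.0074]
```

```bash
python3 -m inch '[[[5,-12,0,0,0,0.007],[5,-12,30,0,0,0.007],[5,-12,60,0,0,0.007],[5,-12,85,0,0,0.007],[5,-12,90,0,0,0.007]]]' >/dev/null
python3 -m inch '[[[0,0,0,0,0,0],[0,0,0,0,0,0],[0,0,0,0,0,0]]]' >/dev/null
python3 pk.py place 1 26
```

```text
t 65.55 shift [ 1.5  2.5 36.8] turn [-0.0023  0.0028 -0.0013]
```

```bash
python3 -m inch '[[[1,2,10,0,0,0],[1,2,22,0,0,0],[1,2,30,0,0,0],[1,2,34,0,0,0],[1,2,35,0,0,0]]]' 
python3 -m inch '[[[0,0,0,0,0,0],[0,0,0,0,0,0]]]'
python3 -m inch '[[[0,0,0,0,0,0],[0,0,0,0,0,0],[0,0,0,0,0,0],[0,0,0,0,0,0]]]' 0.2
python3 -m inch '[[[0,0,-15,0,0,0],[0,0,-50,0,0,0],[0,0,-90,0,0,0],[0,0,-130,0,0,0],[0,0,-170,0,0,0]]]' >/dev/null
python3 -m inch '[[[0,35,0,0,0,0],[0,75,0,0,0,0],[0,115,0,0,0,0],[0,150,0,0,0,0],[0,150,0,0,0,0]]]' 1 >/dev/null
python3 -m inch '[[[0,0,0,0,0,0],[0,0,0,0,0,0],[0,0,0,0,0,0],[0,0,0,0,0,0]]]'
python3 - <<'E'
from h import *
a=snapshot("wrist");b=snapshot("top")
g=lambda i:np.clip(i.astype(float)*1.4,0,255).astype(np.uint8)
A=np.zeros((600,640,3),np.uint8);A[:300,:]=g(a)[20:320];A[300:,:]=g(cv2.resize(b[130:280,230:550],(640,300),interpolation=cv2.INTER_CUBIC))
cv2.imwrite("pics/fin.png",A)
goto([451.7+.133*12.9,-55.8+.991*12.9,150],Rz(np.radians(-7.6))@DOWN)
E
```

```text
t: 66.05
position: [458.0, -309.1, 26.1]
orientation: [[-0.999, 0.054, -0.003], [0.054, 0.999, 0.003], [0.003, 0.003, -1.0]]
force: [-8.0, 5.6, 14.9]
finger_gap: 39.3
grip_force: 37.7
t: 66.25
position: [458.3, -309.4, 26.1]
orientation: [[-0.999, 0.053, -0.002], [0.053, 0.999, 0.002], [0.002, 0.001, -1.0]]
force: [-3.5, 2.8, 6.6]
finger_gap: 39.2
grip_force: 37.0
t: 66.65
position: [458.7, -309.8, 25.4]
orientation: [[-0.999, 0.054, -0.0], [0.054, 0.999, 0.0], [0.0, 0.0, -1.0]]
force: [-0.1, -0.4, 0.9]
finger_gap: 51.0
grip_force: 0.0
t: 68.05
position: [466.7, -160.9, 195.7]
orientation: [[-0.998, 0.055, -0.0], [0.055, 0.998, -0.0], [0.0, -0.0, -1.0]]
force: [0.6, -0.6, 0.8]
finger_gap: 85.6
grip_force: 0.0
t 68.15 shift [ 19.7 116.7  45.6] turn [ 0.0001 -0.0003  0.0777]
```

View pics/fin.png

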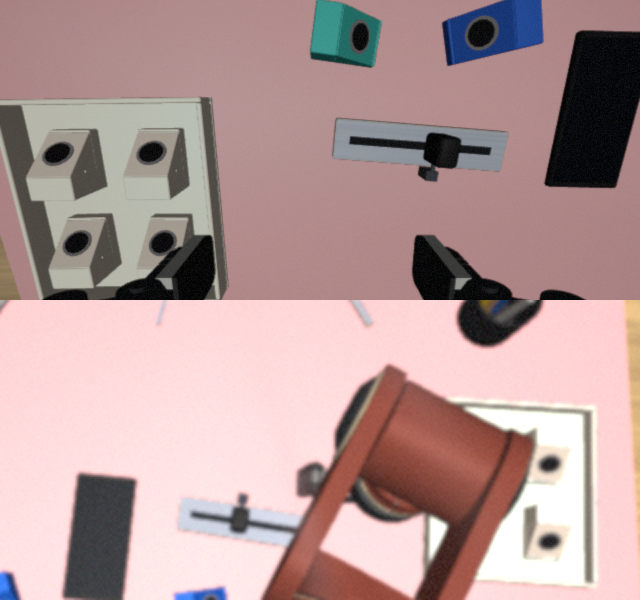

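All four housings stand upright in the tray (wrist view lenses (57,153), (150,152), (77,242), (162,242)), and the fan grip is still level with the pointer. Now the fan goes off.

```bash
python3 -m inch '[[[6,38,0,0,0,0.03],[13,80,10,0,0,0.078],[20,116,25,0,0,0.078],[20,116,45,0,0,0.078],[20,116,45,0,0,0.078]]]' >/dev/null
python3 -m inch '[[[0,0,0,0,0,0],[0,0,0,0,0,0],[0,0,0,0,0,0]]]' >/dev/null
python3 -c "
from h import *
goto([451.7+.133*12.5,-55.8+.991*12.5,32],Rz(np.radians(-7.6))@DOWN)"
```

```text
t 68.95 shift [  0.9   0.5 120. ] turn [-0.0003  0.002  -0.0005]
```

```bash
python3 -m inch '[[[1,0,30,0,0,0],[1,0,65,0,0,0],[1,0,95,0,0,0],[1,0,112,0,0,0],[1,0,118,0,0,0]]]' >/dev/null
python3 -m inch '[[[0,0,0,0,0,0],[0,0,0,0,0,0]]]'
python3 -m inch '[[[0,0,0,0,0,0],[0,0,0,0,0,0],[0,0,0,0,0,0],[0,0,0,0,0,0],[0,0,0,0,0,0]]]' -1 25 >/dev/null
python3 -m inch '[[[0,0,0,0,0,0],[0,0,0,0,0,0],[0,0,0,0,0,0],[0,0,0,0,0,0],[0,0,0,0,0,0]]]'
python3 -m inch '[[[0,-10,0,0,0,0],[0,-22,0,0,0,0],[0,-34,0,0,0,0],[0,-46,0,0,0,0],[0,-56,0,0,0,0]]]' >/dev/null
python3 -m inch '[[[0,-6,0,0,0,0],[0,-11,0,0,0,0],[0,-14,0,0,0,0],[0,-14,0,0,0,0],[0,-14,0,0,0,0]]]'
python3 -c "
from h import *
d=state()['position']-[451.7,-55.8,0];print('s',d@[.133,.991,0])"
```

```text
t: 69.65
position: [453.3, -43.5, 34.1]
orientation: [[-0.991, 0.132, 0.002], [0.132, 0.991, -0.001], [-0.002, -0.0, -1.0]]
force: [1.3, 0.3, -0.3]
finger_gap: 85.5
grip_force: 0.0
t: 70.65
position: [452.2, -43.0, 33.0]
orientation: [[-0.991, 0.131, 0.0], [0.131, 0.991, 0.0], [-0.0, 0.0, -1.0]]
force: [-1.0, 1.0, 5.5]
finger_gap: 19.4
grip_force: 29.9
t: 71.65
position: [442.8, -112.9, 33.0]
orientation: [[-0.991, 0.131, -0.0], [0.131, 0.991, -0.001], [0.0, -0.001, -1.0]]
force: [-2.9, -1.2, 6.2]
finger_gap: 19.2
grip_force: 30.0
s -57.74004213068426
```

```bash
python3 -m inch '[[[0,-1,0,0,0,0],[0,-2,0,0,0,0],[0,-2,0,0,0,0]]]'
python3 -m inch '[[[0,0,0,0,0,0],[0,0,0,0,0,0],[0,0,0,0,0,0],[0,0,0,0,0,0],[0,0,0,0,0,0]]]' 1
python3 -m inch '[[[0,0,-20,0,0,0],[0,0,-50,0,0,0],[0,0,-90,0,0,0],[0,0,-130,0,0,0],[0,0,-165,0,0,0]]]' >/dev/null
python3 -m inch '[[[0,0,0,0,0,0],[0,0,0,0,0,0],[0,0,0,0,0,0],[0,0,0,0,0,0],[0,0,0,0,0,0]]]'
python3 - <<'E'
from h import *
g=lambda i:np.clip(i.astype(float)*1.4,0,255).astype(np.uint8)
A=np.zeros((600,640,3),np.uint8);A[:300]=g(snapshot("wrist"))[20:320];A[300:]=g(snapshot("scene"))[80:380]
cv2.imwrite("pics/fin2.png",A)
E
```

```text
t: 71.95
position: [442.6, -114.4, 33.0]
orientation: [[-0.991, 0.131, -0.0], [0.131, 0.991, 0.0], [0.0, 0.0, -1.0]]
force: [-2.0, 2.4, 6.7]
finger_gap: 19.4
grip_force: 30.1
t: 72.45
position: [442.5, -114.3, 32.5]
orientation: [[-0.991, 0.131, -0.0], [0.131, 0.991, 0.0], [0.0, 0.0, -1.0]]
force: [0.1, -0.3, 0.3]
finger_gap: 85.2
grip_force: 0.0
t: 73.45
position: [441.9, -114.0, 196.0]
orientation: [[-0.991, 0.131, -0.003], [0.131, 0.991, 0.001], [0.003, 0.001, -1.0]]
force: [-0.0, -0.2, 0.5]
finger_gap: 85.6
grip_force: 0.0
```

View pics/fin2.png

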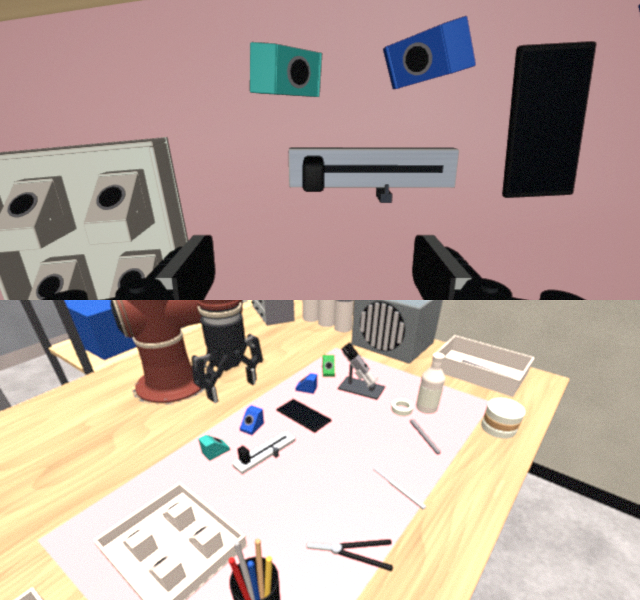

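The fan grip is back at the -y end (313,173), all four housings stand in the tray, the torch is home, and the bystanders are in place. Handing in.

```bash
python3 -c "
from bench import *
print(sign_off())"
```

```text
the job is handed in; nothing more can be done
None
```

The job is handed in but the hand-in returned no verdict: all four lenses were cured in order, the torch is home, the housings stand in the tray (housing 3 was knocked aside and re-measured first), the fan is off, and it took about 74 of the 210 s.

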